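# Sort out the wrong cone, then hold the hand lens over the mounted one

## Task

Two conifer cones are on the white sheet: take the loose squat one, which does not belong there, and drop it into the black reject box. Then draw the hand lens out of its sloping stand by the handle, turn it level and hold its glass centred over the middle of the long mounted cone, about 10 cm above the sheet, and finish still holding it there, at rest and touching nothing else. Do not touch the long cone, and leave the jar, the wood block and the brush where they are.

Things in the scene. Friction and masses are not known exactly. Their poses are not given: they have to be found in the camera images.
- sheet: White sheet, fixed, 190 (x) x 260 (y) x 3 mm thick, on the work surface; origin at the centre of its underside, z up.
- squat_cone_mid (a point): Brown squat conifer cone, loose, standing upright on one half of the sheet: round, 48 mm high, widest (51 mm, rough with scales) between 17 and 27 mm above its base, 34 mm across at the base, rounded top; about 35 g. The point is on its axis, 22 mm above its base.
- long_cone_mid (a point): Brown long conifer cone, lying along its x axis and wired to a card 134 x 52 x 3 mm on the other half of the sheet, all fixed: 120 mm long, at most 36 mm thick, top 41 mm above the work surface. The point is the middle of the cone, on its axis, 20 mm above the sheet. The two cones may be on either half (their middles 110 to 150 mm apart).
- reject_box: Reject box, fixed: open-topped black plastic box 160 x 160 x 80 mm high, walls 5 mm; origin at the centre of its underside. It is on one side of the sheet, left or right; the lens stand is on the other.
- lens_stand: Lens stand, fixed: dark steel base 100 (x) x 85 (y) x 12 mm with an aluminium rectangular socket that slopes upward at 50 degrees from level towards the stand's +x (away from the robot, give or take 20 degrees). Origin at the centre of the underside of the base, z up.
- stand_mouth (a point): Centre of the mouth of the stand's socket, 68 mm above the work surface; axes as the stand's. The socket is 55 mm deep, 20 x 16 mm inside, 28 x 24 mm outside; it holds the lens handle with 1.2 mm of play on each side and the handle slides out freely along the slope.
- lens_centre (a point): Hand lens, loose, about 100 g: round glass in a steel ring 83 mm across, 10 mm thick, on a straight black handle. The point is the centre of the glass. x runs along the handle towards the glass and beyond, z is square to the glass. At the start x slopes up at about 47 degrees, away from the robot, and y is level. The whole is 207 mm long.
- lens_grip (a point): Point on the centre line of the lens handle, 73 mm behind (-x) the centre of the glass; axes as for the glass. The handle is 18 mm wide (y) and 14 mm thick (z), from 40 to 165 mm behind the glass centre; its last 55 mm stand in the socket, so from here 37 mm are bare to the socket mouth and 32 mm to the ring. It balances near here.
- jar: Bystander: amber glass jar with a white cap, 60 mm across, 85 mm high, upright beyond the sheet; origin at the centre of its underside.
- wood_block: Bystander: light wood block 50 x 90 x 30 mm beyond the sheet; origin at the centre of its underside.
- brush: Bystander: small brush lying beyond the sheet; origin on its underside, x along it.
Not all that is in view belongs to the job. Leave any yellow look-alike of the part that bears long_cone_mid alone.

How it is judged (in metres and radians):
On the way, in this order (a step that is already met when the one before it is completed fails the run):
1. the squat cone lies in the reject box, let go (x of squat_cone_mid in the frame of reject_box between -0.075 and 0.075 m and y of squat_cone_mid in the frame of reject_box between -0.075 and 0.075 m and z of squat_cone_mid in the frame of reject_box below 0.05 m and contact force between squat_cone and the fingers below 0.05 N), for 0.2 s.
2. the hand lens is drawn clear of the stand in the fingers (distance between lens_grip and stand_mouth above 0.097 m and contact force between magnifier and the fingers above 0.5 N and contact force between magnifier and lens_stand below 0.05 N), for 0.2 s.
At the end, for the whole second after the job is handed in: The squat cone lies in the reject box, let go. The hand lens is held at rest in the fingers, touching nothing else: centre of the glass within 30 mm (horizontally) of the middle of the long cone, 60 to 150 mm above the sheet's top, glass level within 0.25 rad (either face up) (all of step 1 and horizontal distance between lens_centre and long_cone_mid below 0.03 m and z of lens_centre in the frame of sheet between 0.063 and 0.153 m and angle between the z axis of lens_centre and the z axis of sheet, either way round below 0.25 rad and linear speed of each of magnifier, squat_cone below 0.03 m/s and contact force between magnifier and the fingers above 0.5 N and contact force between magnifier and lens_stand below 0.05 N and contact force between magnifier and long_cone below 0.05 N and contact force between magnifier and sheet below 0.05 N and contact force between magnifier and reject_box below 0.05 N and contact force between magnifier and squat_cone below 0.05 N and contact force between magnifier and jar below 0.05 N and contact force between magnifier and wood_block below 0.05 N and contact force between magnifier and brush below 0.05 N); the arm keeps its last pose, push and grip.
It fails at once if the jar is moved more than 30 mm (distance of jar from where it was at the start of the episode above 0.03 m).
It fails at once if the wood block is moved more than 30 mm (distance of wood_block from where it was at the start of the episode above 0.03 m).
It fails at once if the brush is moved more than 30 mm (distance of brush from where it was at the start of the episode above 0.03 m).
It fails at once if the long mounted cone is touched (more than 1 N) (contact force between long_cone and anything else above 1 N).
It also fails if it takes over 61 s, if anything falls off the work surface, if the arm or the gripper's body presses on something with over 40 N, if the wrist force passes 120 N, or if a joint passes its speed limit or range.

## Robot

A 7-joint arm with a two-finger parallel gripper is mounted at the origin on the work surface. World frame = base frame: x ahead of the robot, y to its left, z up, the work surface at z = 0. Lengths are in m, angles in degrees, forces in N, time in s.
With the tool pointing down it reaches from about 0.4 to 0.85 m from the base axis. Payload 10.4 kg.
Tool frame: the origin (TCP) lies between the finger pads; the fingertips stand 14 mm ahead of it and the grasp point (between the pads) lies 5 mm behind it; x points along the fingers, y is the direction in which the jaws open and shut, and the axes are right-handed (so a half turn about x gives the same grasp; the last joint's range is limited). The gripper opens to 85 mm and grips with 20 to 120 N. Pads are 22 mm wide; open, the fingers measure 114 mm over their backs; the gripper's body (76 mm by 85 mm) begins 54 mm behind the grasp point. The pads swing forward as they close: fully open they stand 13 mm farther back than shut.
Start: joints at [70.153, 19.034, -3.707, 83.658, 1.238, 77.344, -5.071], TCP at [0.199, -0.593, 0.221] pointing down, gripper open.
Joint ranges: [-148.97, 148.97], [-28.65, 121.19], [-84.17, 76.75], [9.2, 138.47], [-72.65, 252.65], [3.7, 117.97], [-149.18, 149.18]. Speed limits (degrees/s): [127.2, 127.2, 159.86, 159.86, 180, 180, 180].

## Interface

Orientations are given as a 3x3 rotation matrix whose columns are the frame's x, y, z axes.
In Python, from bench import arm gives the robot as it stands.
- The arm moves only by the tool play_rows, never from a script. Its argument "increments" is a list of rows, each a list of 6 numbers: the shift along the tool's x, y, z each as a share of 500 mm, from -1 to 1, then the turn, a rotation vector about the tool's x, y, z each as a share of 2 pi rad, from -1 to 1. A call has exactly 5 rows; each row is the pose to reach, as a shift and turn from the pose measured when the call began, along the tool's axes at that moment, turning the shorter way round; what a row does not reach only later rows make up. A row lasts 1/12 s, in which the tool goes at most 41.7 mm and 7.16 degrees, less where a joint would pass 70% of its speed; a pose out of reach is approached as far as the arm can. A call with a number of a shift or a turn outside -1 to 1 is refused whole. A call with a gripper value outside its range is refused whole. "gripper" is the gripper command: -1 is shut, 1 is fully open, values between are in proportion, set as the call begins (left out, the last holds). The fingers move at their own pace and stop on an object; "grip_force" is the grip in N (left out, the last holds). Time passes only in rows, so rows that repeat a pose let the fingers close, or fill a call up. It gives the time, the measured TCP pose, the force and the opening at its end, in the units of the state.
- arm.get_obs(): the state, without advancing time (a new reading comes with each control period).
- arm.read_camera(name): name is "scene" or "top" or "wrist"; returns the picture (480x640x3 uint8, blue, green, red); there is no depth.
- arm.get_calibration(name): a dict with "mtx" (3x3 intrinsics, pixels), "k1" (the pictures are not rectified: a ray, as slopes to the right and down, at radius r is drawn at 1 + k1 r^2 times it, then the intrinsics apply), "world_from_camera" (4x4, takes a point from camera to world coordinates). Camera axes: x right, y up, looking along -z (the intrinsics and any distortion apply to the point x, -y, -z); pixel columns grow to the right and rows downward; lengths in m; the calibration is good to about 2 mm. A picture is of the moment at which its call begins: read the wrist's pose just before it. get_calibration takes no time and is no camera call; for the wrist camera it gives the pose at the moment of the call.
- arm.close_job(): hands the job in, once; it reports no verdict.
The state is a dict: "t": time; "q": joint angles; "dq": joint speeds; "joint_efforts": joint torques, N m; "tcp_pos": TCP position; "ee_rot": TCP orientation; "ft_force": force on the tool from outside, world axes, zero at the start; "torque": the same for the moment, N m; "width": finger opening in m.
Only numpy, scipy, OpenCV 4.12 (cv2) and the standard library are available. Lean on these libraries where they do the work, as an engineer would, in place of code of your own. Each camera call takes 0.05 s, during which the arm holds its last target.

## Working session

There is one attempt and no reset: what is moved stays moved. The work goes in short steps, Python scripts to look and compute and a tool call to move; the robot and the scene stay as the last step left them, time stands still between calls to the robot, and variables do not carry over. Pictures are saved under pics/ and viewed, and the job is handed in when it is done.

Besides the shell and the picture viewer there is one more tool, called after ">>>" by a JSON object that holds its "op" and its "data", one argument or row to a line. play_rows: Moves the arm, as the interface text tells. Its arguments: {"type":"object","properties":{"increments":{"type":"array"},"gripper":{"type":"number"},"grip_force":{"type":"number"}},"required":["increments"]}

```bash
ls; mkdir -p pics; python3 - <<'E'
from bench import arm
import cv2, numpy as np
np.set_printoptions(precision=4,suppress=True)
o=arm.get_obs()
print(o)
for n in ["scene","top","wrist"]:
    c=arm.get_calibration(n); print(n,c)
    cv2.imwrite(f"pics/{n}0.png",arm.read_camera(n))
E
```

```text
pics
{'t': 0.0, 'q': array([70.1535, 19.0704, -3.7089, 83.7042,  1.2381, 77.3421, -5.0703]), 'dq': array([-0.0636, -0.018 , -0.0478,  0.0567,  0.0659, -0.0093,  0.0071]), 'joint_efforts': array([  0.0001, -62.544 ,   0.0494, -39.1611,   0.0164,   0.01  ,
         0.    ]), 'tcp_pos': array([ 0.1987, -0.5922,  0.2204]), 'ee_rot': array([[-0.0005,  0.3182, -0.948 ],
       [ 0.0013, -0.948 , -0.3182],
       [-1.    , -0.0013,  0.0001]]), 'ft_force': array([-0.2598, -0.2501, -1.2389]), 'torque': array([-0.0262, -0.0065,  0.0303]), 'width': 0.08546077078285154}
scene {'mtx': array([[485.5037,   0.    , 322.3101],
       [  0.    , 485.5037, 237.4255],
       [  0.    ,   0.    ,   1.    ]]), 'k1': -0.014118163596797764, 'world_from_camera': array([[-0.8579, -0.3479,  0.3781,  1.0178],
       [ 0.5137, -0.5661,  0.6447,  0.7197],
       [-0.0103,  0.7473,  0.6644,  0.8611],
       [ 0.    ,  0.    ,  0.    ,  1.    ]])}
top {'mtx': array([[504.9634,   0.    , 321.1822],
       [  0.    , 504.9634, 251.8264],
       [  0.    ,   0.    ,   1.    ]]), 'k1': 0.04720361092757829, 'world_from_camera': array([[ 0.0298,  0.9947, -0.0979,  0.4686],
       [-0.9995,  0.0288, -0.0116,  0.0047],
       [-0.0088,  0.0982,  0.9951,  1.1448],
       [ 0.    ,  0.    ,  0.    ,  1.    ]])}
wrist {'mtx': array([[333.8475,   0.    , 317.9179],
       [  0.    , 333.8475, 239.9976],
       [  0.    ,   0.    ,   1.    ]]), 'k1': -0.03704552029038865, 'world_from_camera': array([[ 0.3181,  0.9047,  0.2833,  0.271 ],
       [-0.9481,  0.3042,  0.093 , -0.5675],
       [-0.002 , -0.2982,  0.9545,  0.3732],
       [ 0.    ,  0.    ,  0.    ,  1.    ]])}
```

View pics/scene0.png

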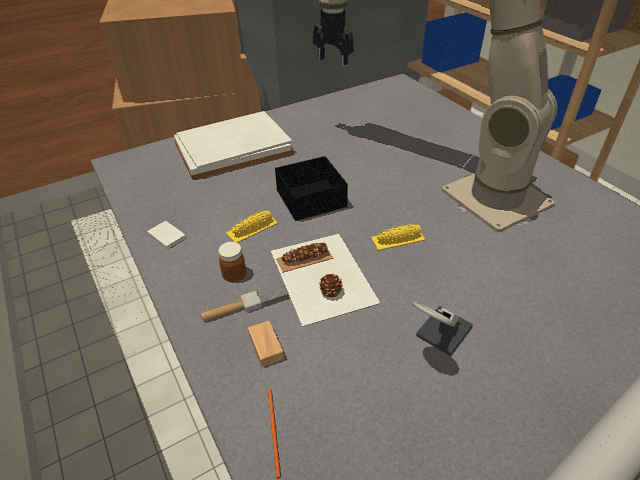

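View pics/top0.png

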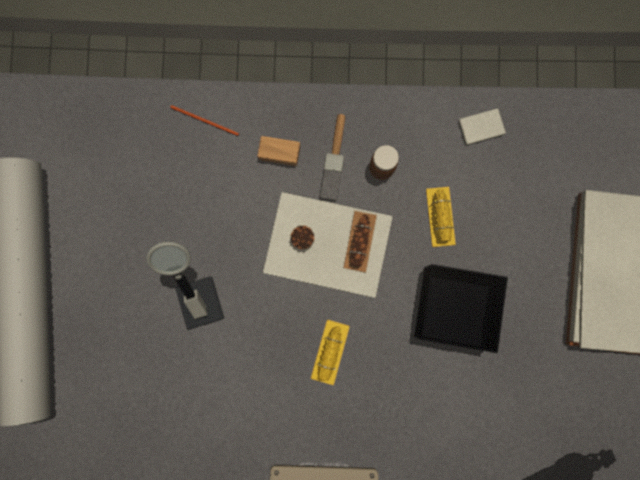

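View pics/wrist0.png

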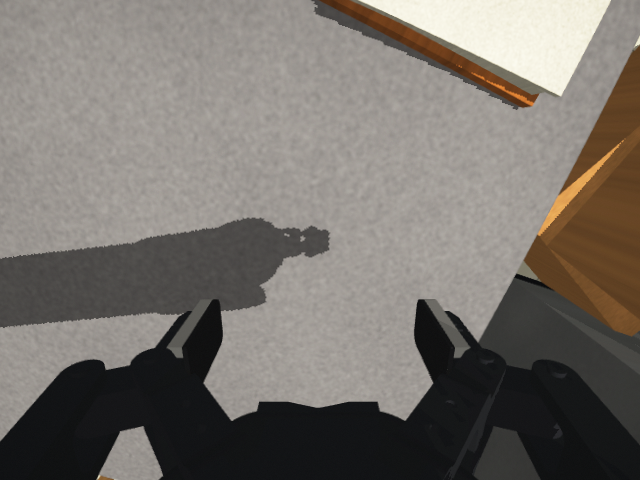

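```bash
cat > h.py <<'E'
import numpy as np, cv2
np.set_printoptions(precision=4,suppress=True)
def ray(c,u,v):
    K=c["mtx"]; x=(u-K[0,2])/K[0,0]; y=(v-K[1,2])/K[1,1]
    xd=np.array([x,y]); p=xd.copy()
    for _ in range(20): p=xd/(1+c["k1"]*(p@p))
    T=c["world_from_camera"]; d=T[:3,:3]@np.array([p[0],-p[1],-1.0])
    return T[:3,3],d/np.linalg.norm(d)
def onz(c,u,v,z):
    o,d=ray(c,u,v); return o+d*(z-o[2])/d[2]
def proj(c,P):
    T=c["world_from_camera"]; q=T[:3,:3].T@(np.asarray(P)-T[:3,3])
    p=np.array([q[0],-q[1]])/-q[2]; p=p*(1+c["k1"]*(p@p)); K=c["mtx"]
    return np.array([K[0,0]*p[0]+K[0,2],K[1,1]*p[1]+K[1,2]])
def tri(*obs):
    A=np.zeros((3,3));b=np.zeros(3)
    for c,u,v in obs:
        o,d=ray(c,u,v);M=np.eye(3)-np.outer(d,d);A+=M;b+=M@o
    X=np.linalg.solve(A,b)
    return X,[np.linalg.norm(np.cross(X-ray(*k)[0],ray(*k)[1])) for k in obs]
E
python3 - <<'E'
import cv2
a=cv2.imread('pics/top0.png'); 
cv2.imwrite('pics/t1.png',cv2.resize(a[180:340,130:330],None,fx=4,fy=3.75,interpolation=2))
cv2.imwrite('pics/t1.png',cv2.resize(a[185:335,135:335],None,fx=4,fy=4,interpolation=2))
cv2.imwrite('pics/t2.png',cv2.resize(a[185:360,310:510],None,fx=3.4,fy=3.4,interpolation=2))
s=cv2.imread('pics/scene0.png')
cv2.imwrite('pics/s1.png',cv2.resize(s[285:385,390:500],None,fx=6,fy=6,interpolation=2))
cv2.imwrite('pics/s2.png',cv2.resize(s[150:330,230:390],None,fx=3.3,fy=3.3,interpolation=2))
E
```

```text
(no output)
```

View pics/t1.png

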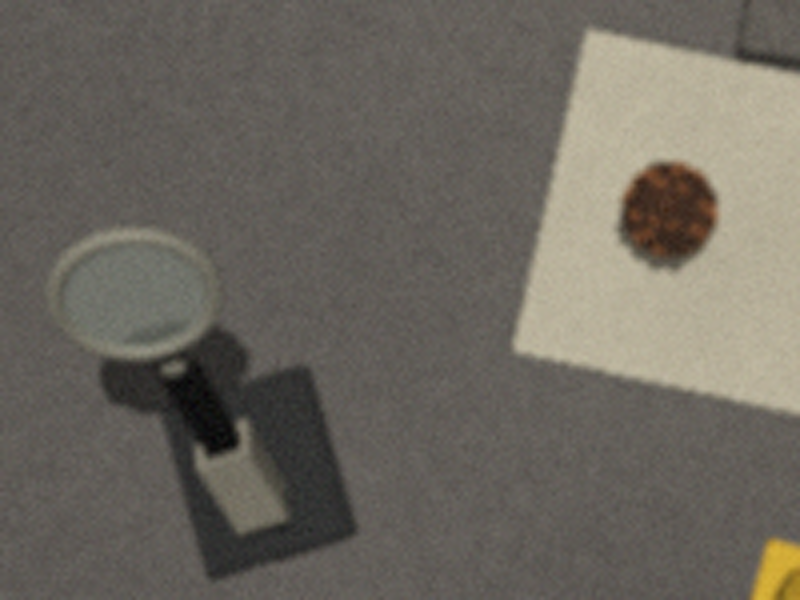

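View pics/t2.png

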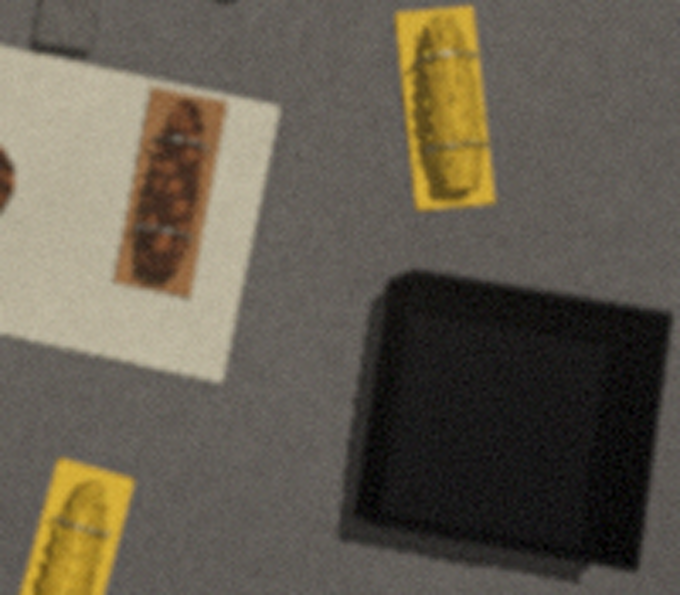

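View pics/s1.png

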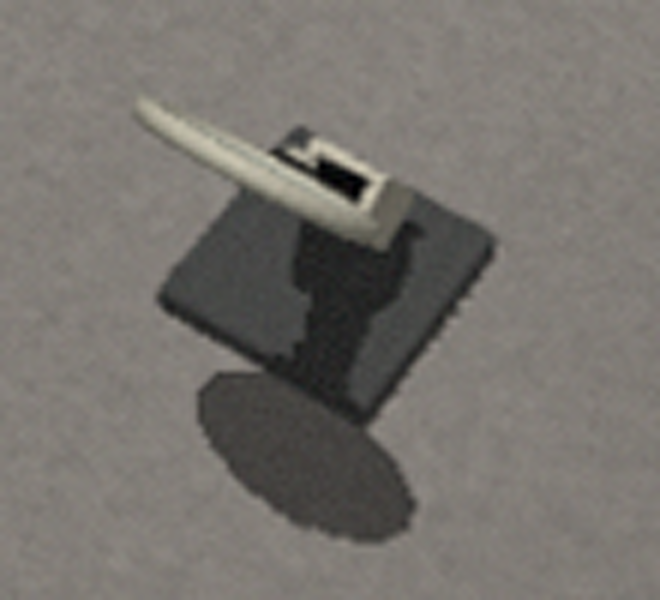

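View pics/s2.png

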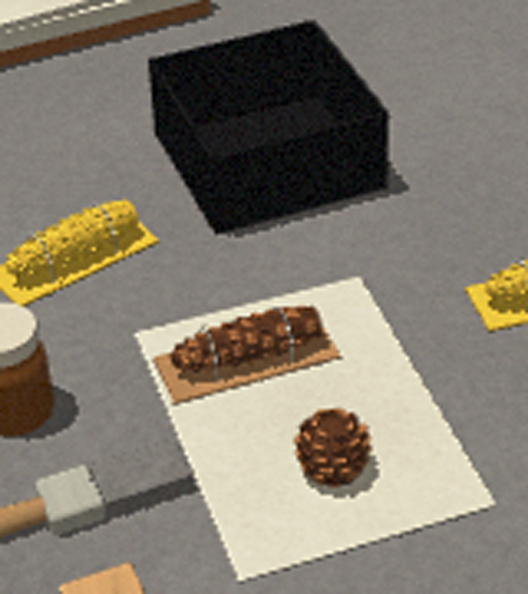

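```bash
python3 - <<'E'
from h import *; from bench import arm
T=arm.get_calibration("top");S=arm.get_calibration("scene")
t1=lambda x,y:(135+x/4,185+y/4); t2=lambda x,y:(310+x/3.4,185+y/3.4)
s1=lambda x,y:(390+x/6,285+y/6); s2=lambda x,y:(230+x/3.3,150+y/3.3)
print("squat top z.025",onz(T,*t1(669,211),.027),"scene",onz(S,*s2(333,448),.027),tri((T,*t1(669,211)),(S,*s2(333,448))))
C=np.array([onz(T,*t2(*p),.006) for p in [(152,87),(227,100),(189,298),(114,281)]])
print("card top",C.mean(0),C,[np.linalg.norm(C[i]-C[i-1]) for i in range(4)])
c=np.array([onz(S,*s2(*p),.006) for p in [(153,355),(178,404),(341,357)]]); print("card scene",c,(c[0]+c[2])/2)
B=np.array([onz(T,*t2(*p),.08) for p in [(398,272),(672,313),(638,570),(357,520)]])
print("box top",B.mean(0),B,[np.linalg.norm(B[i]-B[i-1]) for i in range(4)])
B=np.array([onz(S,*s2(*p),.08) for p in [(150,60),(313,20),(388,112),(218,155)]])
print("box scene",B.mean(0),B,[np.linalg.norm(B[i]-B[i-1]) for i in range(4)])
D=np.array([onz(T,*t1(*p),.012) for p in [(308,366),(356,533),(210,578),(162,400)]])
print("base top",D.mean(0),D,[np.linalg.norm(D[i]-D[i-1]) for i in range(4)])
D=np.array([onz(S,*s1(*p),.012) for p in [(298,125),(497,240),(362,415),(160,295)]])
print("base scene",D.mean(0),D,[np.linalg.norm(D[i]-D[i-1]) for i in range(4)])
print("ring", tri((T,*t1(134,294)),(S,*s1(262,170))))
print("mouth", onz(T,*t1(222,446),.068), onz(S,*s1(340,180),.068))
E
```

```text
squat top z.025 [0.6089 0.0609 0.027 ] scene [0.613  0.0659 0.027 ] (array([0.6098, 0.0611, 0.0208]), [np.float64(0.0002135851204475028), np.float64(0.00021358512044762686)])
card top [ 0.6075 -0.0697  0.006 ] [[ 0.6774 -0.0556  0.006 ]
 [ 0.6699 -0.1061  0.006 ]
 [ 0.5364 -0.0835  0.006 ]
 [ 0.5462 -0.0335  0.006 ]] [np.float64(0.1330211836485973), np.float64(0.05095039684131351), np.float64(0.13544993480254902), np.float64(0.05091949822907331)]
card scene [[ 0.67   -0.1051  0.006 ]
 [ 0.6779 -0.0485  0.006 ]
 [ 0.548  -0.0277  0.006 ]] [ 0.609  -0.0664  0.006 ]
box top [ 0.4647 -0.2787  0.08  ] [[ 0.5519 -0.2065  0.08  ]
 [ 0.5317 -0.3737  0.08  ]
 [ 0.3756 -0.3519  0.08  ]
 [ 0.3995 -0.1828  0.08  ]] [np.float64(0.154238053905188), np.float64(0.16842507824738812), np.float64(0.15763223665404072), np.float64(0.1707930601674546)]
box scene [ 0.4655 -0.2808  0.08  ] [[ 0.534  -0.3677  0.08  ]
 [ 0.3791 -0.348   0.08  ]
 [ 0.3996 -0.1925  0.08  ]
 [ 0.5495 -0.2148  0.08  ]] [np.float64(0.15369960234865856), np.float64(0.15615390618202812), np.float64(0.156810867849163), np.float64(0.15149717093344492)]
base top [0.4594 0.2852 0.012 ] [[0.5174 0.261  0.012 ]
 [0.4254 0.2295 0.012 ]
 [0.3986 0.3089 0.012 ]
 [0.4961 0.3414 0.012 ]] [np.float64(0.08311909178882808), np.float64(0.09719270143994742), np.float64(0.083828292815224), np.float64(0.10278670993291494)]
base scene [0.4622 0.2915 0.012 ] [[0.4278 0.2353 0.012 ]
 [0.4025 0.3146 0.012 ]
 [0.4957 0.3462 0.012 ]
 [0.5226 0.27   0.012 ]] [np.float64(0.10092201089131606), np.float64(0.08329955349760479), np.float64(0.09841821352969062), np.float64(0.08075687533191125)]
ring (array([0.5439, 0.3193, 0.1461]), [np.float64(0.0012112377382740693), np.float64(0.001211237738274122)])
mouth [0.4713 0.2916 0.068 ] [0.4709 0.2938 0.068 ]
```

>>> {"op": "play_rows", "data": {
  "increments": [
    [0, -0.048, -0.059, 0, 0, 0],
    [0, -0.096, -0.118, 0, 0, 0],
    [0, -0.144, -0.177, 0, 0, 0],
    [0, -0.192, -0.235, 0, 0, 0],
    [0, -0.24, -0.294, 0, 0, 0]
  ],
  "gripper": 1
}}

```text
t: 0.57
tcp_pos: [0.3004, -0.43, 0.2205]
ee_rot: [[-0.001, 0.318, -0.948], [0.001, -0.948, -0.318], [-1.0, -0.001, 0.0]]
ft_force: [0.9, 0.3, -0.6]
width: 0.0853
```

>>> {"op": "play_rows", "data": {
  "increments": [
    [0, -0.048, -0.059, 0, 0, 0],
    [0, -0.096, -0.118, 0, 0, 0],
    [0, -0.144, -0.177, 0, 0, 0],
    [0, -0.192, -0.235, 0, 0, 0],
    [0, -0.24, -0.294, 0, 0, 0]
  ]
}}

```text
t: 0.98
tcp_pos: [0.4021, -0.2678, 0.2206]
ee_rot: [[-0.001, 0.318, -0.948], [0.001, -0.948, -0.318], [-1.0, -0.001, 0.001]]
ft_force: [1.0, 0.0, -0.2]
width: 0.0852
```

>>> {"op": "play_rows", "data": {
  "increments": [
    [0, -0.048, -0.059, 0, 0, 0],
    [0, -0.096, -0.118, 0, 0, 0],
    [0, -0.144, -0.177, 0, 0, 0],
    [0, -0.192, -0.235, 0, 0, 0],
    [0, -0.24, -0.294, 0, 0, 0]
  ]
}}

```text
t: 1.4
tcp_pos: [0.5038, -0.1056, 0.2207]
ee_rot: [[-0.001, 0.318, -0.948], [0.001, -0.948, -0.318], [-1.0, -0.001, 0.001]]
ft_force: [0.3, -0.0, -0.1]
width: 0.0857
```

>>> {"op": "play_rows", "data": {
  "increments": [
    [0, -0.05, -0.062, 0, 0, 0],
    [0, -0.1, -0.124, 0, 0, 0],
    [0, -0.15, -0.186, 0, 0, 0],
    [0, -0.21, -0.255, 0, 0, 0],
    [0, -0.252, -0.31, 0, 0, 0]
  ]
}}

```text
t: 1.82
tcp_pos: [0.6113, 0.0654, 0.2205]
ee_rot: [[-0.001, 0.318, -0.948], [0.001, -0.948, -0.318], [-1.0, -0.001, 0.001]]
ft_force: [0.1, -1.5, 0.3]
width: 0.0855
```

```bash
python3 - <<'E'
from h import *; from bench import arm
o=arm.get_obs(); W=arm.get_calibration("wrist"); im=arm.read_camera("wrist"); cv2.imwrite("pics/w1.png",im)
print(o["tcp_pos"],o["q"]); print(proj(W,[.611,.063,.025]),proj(W,o["tcp_pos"]))
E
```

```text
[0.6113 0.0654 0.2205] [ 17.4201  21.62   -35.9923  83.8494  12.6979  78.689  -90.6251]
[320.938  211.8092] [319.3773 294.2153]
```

View pics/w1.png

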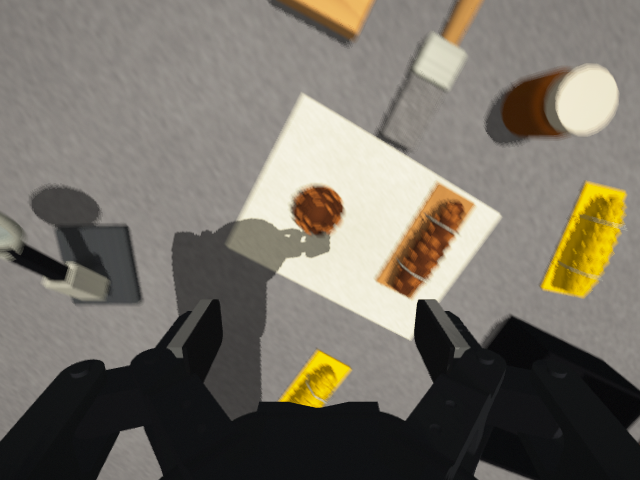

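>>> {"op": "play_rows", "data": {
  "increments": [
    [0.05, 0, 0, 0, 0, 0],
    [0.1, 0, 0, 0, 0, 0],
    [0.15, 0, 0, 0, 0, 0],
    [0.2, 0, 0, 0, 0, 0],
    [0.24, 0, 0, 0, 0, 0]
  ]
}}

```text
t: 2.28
tcp_pos: [0.6118, 0.0737, 0.0974]
ee_rot: [[-0.003, 0.325, -0.946], [0.005, -0.946, -0.325], [-1.0, -0.006, 0.001]]
ft_force: [0.6, 0.5, -0.2]
width: 0.0855
```

>>> {"op": "play_rows", "data": {
  "increments": [
    [0.04, 0, 0, 0, 0, 0],
    [0.08, 0, 0, 0, 0, 0],
    [0.11, 0, 0, 0, 0, 0],
    [0.14, 0, 0, 0, 0, 0],
    [0.156, 0, 0, 0, 0, 0]
  ]
}}

```text
t: 2.7
tcp_pos: [0.6104, 0.0737, 0.0172]
ee_rot: [[-0.006, 0.325, -0.946], [0.005, -0.946, -0.325], [-1.0, -0.006, 0.004]]
ft_force: [-0.3, 0.1, -0.2]
width: 0.0857
```

```bash
python3 - <<'E'
from h import *; from bench import arm
o=arm.get_obs(); im=arm.read_camera("wrist"); cv2.imwrite("pics/w2.png",im)
print(o["tcp_pos"],o["ft_force"])
E
```

```text
[0.6104 0.0737 0.0172] [-0.2565  0.0624 -0.1716]
```

View pics/w2.png

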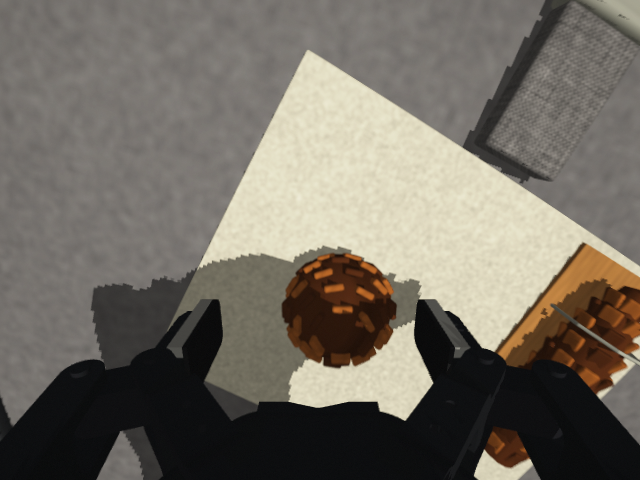

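>>> {"op": "play_rows", "data": {
  "increments": [
    [-0.008, 0.008, 0, 0, 0, 0],
    [-0.008, 0.016, 0, 0, 0, 0],
    [-0.008, 0.016, 0, 0, 0, 0],
    [-0.008, 0.016, 0, 0, 0, 0],
    [-0.008, 0.016, 0, 0, 0, 0]
  ]
}}

```text
t: 3.17
tcp_pos: [0.613, 0.066, 0.0211]
ee_rot: [[-0.006, 0.324, -0.946], [0.005, -0.946, -0.324], [-1.0, -0.006, 0.004]]
ft_force: [0.2, -0.1, 0.2]
width: 0.0856
```

>>> {"op": "play_rows", "data": {
  "increments": [
    [0, 0, 0, 0, 0, 0],
    [0, 0, 0, 0, 0, 0],
    [0, 0, 0, 0, 0, 0],
    [0, 0, 0, 0, 0, 0],
    [0, 0, 0, 0, 0, 0]
  ],
  "gripper": -1,
  "grip_force": 25
}}

```text
t: 3.58
tcp_pos: [0.6135, 0.0655, 0.0218]
ee_rot: [[-0.005, 0.324, -0.946], [0.004, -0.946, -0.324], [-1.0, -0.005, 0.003]]
ft_force: [-1.4, -1.0, 5.9]
width: 0.0429
```

>>> {"op": "play_rows", "data": {
  "increments": [
    [0, 0, 0, 0, 0, 0],
    [0, 0, 0, 0, 0, 0],
    [0, 0, 0, 0, 0, 0],
    [0, 0, 0, 0, 0, 0],
    [0, 0, 0, 0, 0, 0]
  ]
}}

```text
t: 4.0
tcp_pos: [0.6137, 0.0655, 0.022]
ee_rot: [[-0.004, 0.324, -0.946], [0.004, -0.946, -0.324], [-1.0, -0.005, 0.003]]
ft_force: [0.7, 0.3, 0.7]
width: 0.0428
```

```bash
python3 - <<'E'
from h import *; from bench import arm
o=arm.get_obs(); im=arm.read_camera("wrist"); cv2.imwrite("pics/w3.png",im)
print(o["tcp_pos"],o["ft_force"],o["width"],o["q"])
E
```

```text
[0.6137 0.0655 0.022 ] [0.7359 0.2759 0.7262] 0.042806275007961796 [ 15.1419  32.5481 -32.7655  94.6343  19.5505  58.8614 -94.8888]
```

View pics/w3.png

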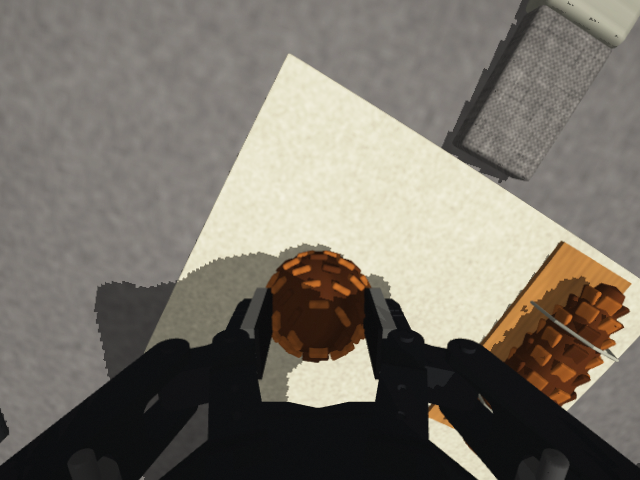

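>>> {"op": "play_rows", "data": {
  "increments": [
    [-0.02, 0, 0, 0, 0, 0],
    [-0.06, 0, 0, 0, 0, 0],
    [-0.1, 0, 0, 0, 0, 0],
    [-0.15, 0, 0, 0, 0, 0],
    [-0.2, 0, 0, 0, 0, 0]
  ]
}}

```text
t: 4.47
tcp_pos: [0.6135, 0.0653, 0.1232]
ee_rot: [[-0.005, 0.325, -0.946], [0.004, -0.946, -0.325], [-1.0, -0.006, 0.004]]
ft_force: [1.0, 0.2, -0.9]
width: 0.0426
```

>>> {"op": "play_rows", "data": {
  "increments": [
    [-0.05, 0, 0, 0, 0, 0],
    [-0.1, 0, 0, 0, 0, 0],
    [-0.14, 0, 0, 0, 0, 0],
    [-0.16, 0, 0, 0, 0, 0],
    [-0.16, 0, 0, 0, 0, 0]
  ]
}}

```text
t: 4.88
tcp_pos: [0.6148, 0.0655, 0.2058]
ee_rot: [[-0.002, 0.325, -0.946], [0.005, -0.946, -0.325], [-1.0, -0.005, 0.0]]
ft_force: [-0.2, 0.5, -0.4]
width: 0.0427
```

```bash
python3 - <<'E'
from h import *; from bench import arm
o=arm.get_obs(); im=arm.read_camera("wrist"); cv2.imwrite("pics/w4.png",im)
print(o["tcp_pos"],o["ft_force"],o["width"],o["ee_rot"])
d=o["ee_rot"].T@(np.array([.465,-.2795,.2])-o["tcp_pos"]); print(d,d/.5)
E
```

```text
[0.6148 0.0655 0.2058] [-0.1823  0.5247 -0.3871] 0.042670122099481934 [[-0.0019  0.3247 -0.9458]
 [ 0.0049 -0.9458 -0.3247]
 [-1.     -0.0052  0.0002]]
[0.0044 0.2777 0.2537] [0.0087 0.5553 0.5074]
```

View pics/w4.png

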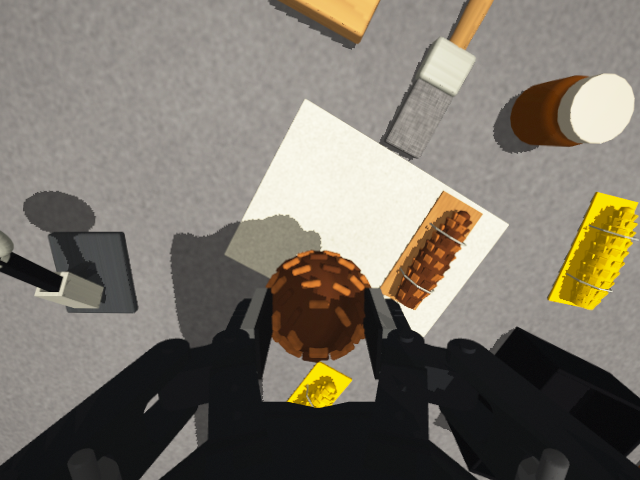

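>>> {"op": "play_rows", "data": {
  "increments": [
    [0, 0.05, 0.046, 0, 0, 0],
    [0, 0.1, 0.092, 0, 0, 0],
    [0, 0.155, 0.142, 0, 0, 0],
    [0, 0.21, 0.192, 0, 0, 0],
    [0, 0.27, 0.247, 0, 0, 0]
  ]
}}

```text
t: 5.35
tcp_pos: [0.5394, -0.1033, 0.2013]
ee_rot: [[-0.007, 0.326, -0.945], [0.006, -0.945, -0.326], [-1.0, -0.008, 0.005]]
ft_force: [0.2, -0.7, -0.7]
width: 0.0427
```

>>> {"op": "play_rows", "data": {
  "increments": [
    [0, 0.055, 0.05, 0, 0, 0],
    [0, 0.11, 0.1, 0, 0, 0],
    [0, 0.165, 0.15, 0, 0, 0],
    [0, 0.22, 0.2, 0, 0, 0],
    [0, 0.27, 0.247, 0, 0, 0]
  ]
}}

```text
t: 5.77
tcp_pos: [0.4643, -0.2729, 0.199]
ee_rot: [[-0.009, 0.325, -0.946], [0.007, -0.946, -0.325], [-1.0, -0.01, 0.007]]
ft_force: [0.2, -0.3, 0.9]
width: 0.0425
```

>>> {"op": "play_rows", "data": {
  "increments": [
    [0, 0, 0, 0, 0, 0],
    [0, 0, 0, 0, 0, 0],
    [0, 0, 0, 0, 0, 0],
    [0, 0, 0, 0, 0, 0],
    [0, 0, 0, 0, 0, 0]
  ]
}}

```text
t: 6.18
tcp_pos: [0.465, -0.2713, 0.1986]
ee_rot: [[-0.01, 0.327, -0.945], [0.007, -0.945, -0.327], [-1.0, -0.01, 0.007]]
ft_force: [-0.3, -0.3, -0.8]
width: 0.0425
```

```bash
python3 - <<'E'
from h import *; from bench import arm
o=arm.get_obs(); im=arm.read_camera("wrist"); cv2.imwrite("pics/w5.png",im)
print(o["tcp_pos"],o["ft_force"],o["width"],o["ee_rot"])
d=o["ee_rot"].T@(np.array([.465,-.2795,.115])-o["tcp_pos"]); print(d,d/.5)
E
```

```text
[ 0.465  -0.2713  0.1986] [-0.2506 -0.2584 -0.76  ] 0.04251782788440805 [[-0.0096  0.327  -0.945 ]
 [ 0.0075 -0.945  -0.3271]
 [-0.9999 -0.0102  0.0067]]
[0.0836 0.0086 0.0021] [0.1671 0.0171 0.0043]
```

View pics/w5.png

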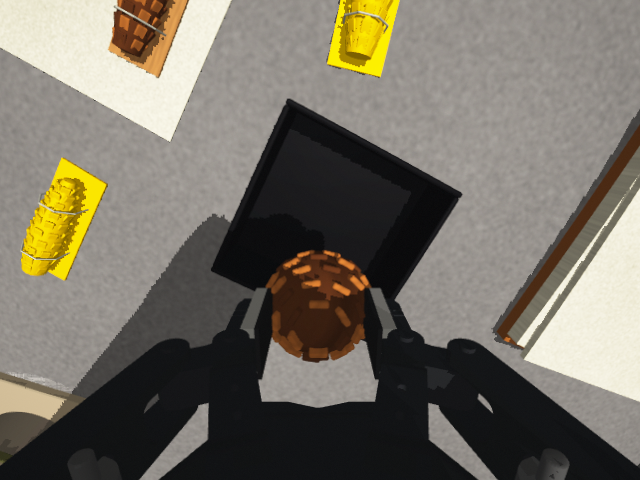

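>>> {"op": "play_rows", "data": {
  "increments": [
    [0.03, 0.008, 0.002, 0, 0, 0],
    [0.07, 0.017, 0.004, 0, 0, 0],
    [0.11, 0.017, 0.004, 0, 0, 0],
    [0.15, 0.017, 0.004, 0, 0, 0],
    [0.18, 0.017, 0.004, 0, 0, 0]
  ]
}}

```text
t: 6.65
tcp_pos: [0.4649, -0.2785, 0.1071]
ee_rot: [[-0.01, 0.328, -0.945], [0.008, -0.945, -0.328], [-1.0, -0.011, 0.007]]
ft_force: [-0.4, 0.0, -0.3]
width: 0.0428
```

>>> {"op": "play_rows", "data": {
  "increments": [
    [0.03, 0, 0, 0, 0, 0],
    [0.06, 0, 0, 0, 0, 0],
    [0.085, 0, 0, 0, 0, 0],
    [0.1, 0, 0, 0, 0, 0],
    [0.1, 0, 0, 0, 0, 0]
  ]
}}

```text
t: 7.07
tcp_pos: [0.4638, -0.2773, 0.0556]
ee_rot: [[-0.012, 0.329, -0.944], [0.009, -0.944, -0.329], [-1.0, -0.013, 0.009]]
ft_force: [0.4, 0.5, 0.4]
width: 0.0426
```

```bash
python3 - <<'E'
from h import *; from bench import arm
o=arm.get_obs(); im=arm.read_camera("wrist"); cv2.imwrite("pics/w6.png",im); 
print(o["tcp_pos"],o["ft_force"],o["width"])
E
```

```text
[ 0.4638 -0.2773  0.0556] [0.448  0.4576 0.408 ] 0.04258624346722324
```

View pics/w6.png

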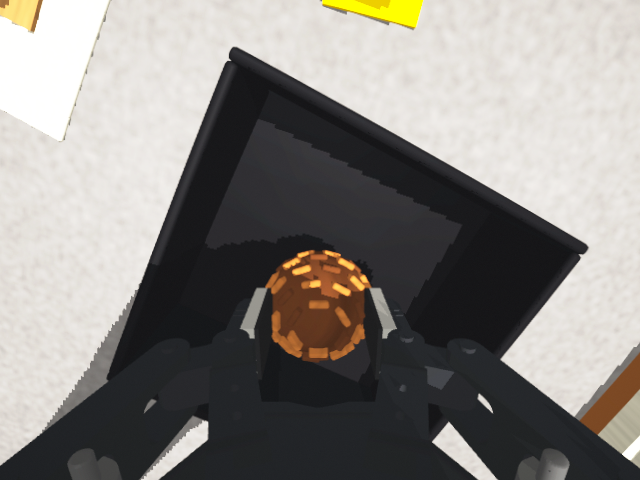

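The cone is inside the box outline, well centred. Release and rise.

>>> {"op": "play_rows", "data": {
  "increments": [
    [0, 0, 0, 0, 0, 0],
    [0, 0, 0, 0, 0, 0],
    [0, 0, 0, 0, 0, 0],
    [0, 0, 0, 0, 0, 0],
    [0, 0, 0, 0, 0, 0]
  ],
  "gripper": 1
}}

```text
t: 7.53
tcp_pos: [0.4645, -0.2779, 0.0572]
ee_rot: [[-0.011, 0.328, -0.944], [0.008, -0.944, -0.329], [-1.0, -0.011, 0.007]]
ft_force: [0.3, 0.1, -0.2]
width: 0.0849
```

>>> {"op": "play_rows", "data": {
  "increments": [
    [0, 0, 0, 0, 0, 0],
    [-0.03, 0, 0, 0, 0, 0],
    [-0.08, 0, 0, 0, 0, 0],
    [-0.14, 0, 0, 0, 0, 0],
    [-0.2, 0, 0, 0, 0, 0]
  ]
}}

```text
t: 7.95
tcp_pos: [0.4652, -0.2784, 0.1581]
ee_rot: [[-0.011, 0.329, -0.944], [0.009, -0.944, -0.329], [-1.0, -0.012, 0.008]]
ft_force: [0.2, -0.4, -0.3]
width: 0.0857
```

>>> {"op": "play_rows", "data": {
  "increments": [
    [-0.05, 0, 0, 0, 0, 0],
    [-0.1, 0, 0, 0, 0, 0],
    [-0.15, 0, 0, 0, 0, 0],
    [-0.2, 0, 0, 0, 0, 0],
    [-0.2, 0, 0, 0, 0, 0]
  ]
}}

```text
t: 8.37
tcp_pos: [0.4681, -0.2801, 0.2634]
ee_rot: [[-0.005, 0.329, -0.944], [0.005, -0.944, -0.329], [-1.0, -0.006, 0.003]]
ft_force: [0.9, -0.5, 1.1]
width: 0.0853
```

```bash
python3 - <<'E'
from h import *; from bench import arm
o=arm.get_obs(); im=arm.read_camera("wrist"); cv2.imwrite("pics/w7.png",im); 
print(o["tcp_pos"],o["ft_force"],o["width"])
s=arm.read_camera("scene"); cv2.imwrite("pics/s3.png",s[:400,200:520])
yaw=np.radians(18.6); a=np.radians(47)
lx=np.array([np.cos(a)*np.cos(yaw),np.cos(a)*np.sin(yaw),np.sin(a)]); ly=np.array([-np.sin(yaw),np.cos(yaw),0]); lz=np.cross(lx,ly)
R=np.column_stack([-lz,-ly,-lx]); print(R,np.linalg.det(R))
from scipy.spatial.transform import Rotation as Ro
print(np.degrees(Ro.from_matrix(o["ee_rot"].T@R).as_rotvec()))
g=np.array([.471,.292,.068])+.037*lx; print("grip",g, "tcp at", g+R[:,0]*.005, "pre",g-R[:,0]*.1)
E
```

```text
[ 0.4681 -0.2801  0.2634] [ 0.8952 -0.4935  1.0575] 0.08531524043170821
[[ 0.6932  0.319  -0.6464]
 [ 0.2333 -0.9478 -0.2175]
 [-0.682  -0.     -0.7314]] 0.9999999999999998
[ 0.4065 47.1872  0.5781]
grip [0.4949 0.3    0.0951] tcp at [0.4984 0.3012 0.0917] pre [0.4256 0.2767 0.1633]
```

View pics/w7.png

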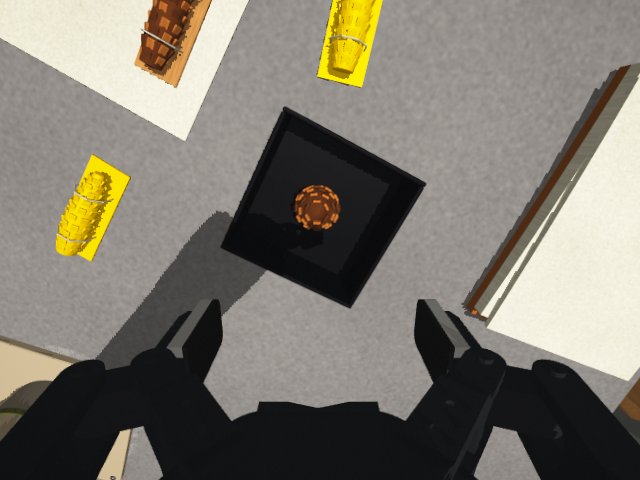

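View pics/s3.png

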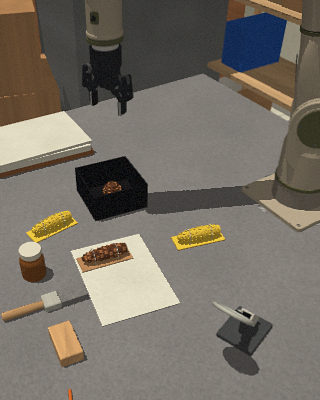

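>>> {"op": "play_rows", "data": {
  "increments": [
    [0, -0.06, -0.016, 0, 0, 0],
    [0, -0.13, -0.035, 0, 0, 0],
    [0, -0.2, -0.054, 0, 0, 0],
    [0, -0.28, -0.075, 0, 0, 0],
    [0, -0.36, -0.097, 0, 0, 0]
  ]
}}

```text
t: 8.88
tcp_pos: [0.4522, -0.0921, 0.2591]
ee_rot: [[-0.012, 0.328, -0.945], [0.008, -0.945, -0.328], [-1.0, -0.011, 0.008]]
ft_force: [0.1, -0.0, 0.3]
width: 0.0855
```

>>> {"op": "play_rows", "data": {
  "increments": [
    [0, -0.072, -0.019, 0, 0, 0],
    [0, -0.144, -0.039, 0, 0, 0],
    [0, -0.216, -0.058, 0, 0, 0],
    [0, -0.288, -0.078, 0, 0, 0],
    [0, -0.36, -0.097, 0, 0, 0]
  ]
}}

```text
t: 9.3
tcp_pos: [0.438, 0.0954, 0.2598]
ee_rot: [[-0.013, 0.327, -0.945], [0.008, -0.945, -0.327], [-1.0, -0.011, 0.01]]
ft_force: [0.3, -0.4, 0.5]
width: 0.0853
```

>>> {"op": "play_rows", "data": {
  "increments": [
    [0, -0.07, -0.019, 0, 0, 0],
    [0, -0.14, -0.038, 0, 0, 0],
    [0, -0.21, -0.057, 0, 0, 0],
    [0, -0.27, -0.073, 0, 0, 0],
    [0, -0.31, -0.084, 0, 0, 0]
  ]
}}

```text
t: 9.72
tcp_pos: [0.4254, 0.2585, 0.2602]
ee_rot: [[-0.014, 0.33, -0.944], [0.008, -0.944, -0.33], [-1.0, -0.012, 0.011]]
ft_force: [0.2, 0.1, 0.1]
width: 0.0854
```

```bash
python3 - <<'E'
from h import *; from bench import arm
o=arm.get_obs(); W=arm.get_calibration("wrist"); im=arm.read_camera("wrist"); cv2.imwrite("pics/w8.png",im); 
print(o["tcp_pos"],o["ee_rot"],o["q"])
for P in [[.471,.292,.068],[.4949,.3,.0951],[.5423,.3161,.1487]]: print(proj(W,P))
E
```

```text
[0.4254 0.2585 0.2602] [[-0.0142  0.3298 -0.9439]
 [ 0.008  -0.944  -0.33  ]
 [-0.9999 -0.0123  0.0108]] [  17.4285    7.2734  -56.8337   96.329     5.2919   80.0594 -110.8778]
[304.6777 157.0548]
[303.2039 130.7449]
[298.8134  57.2099]
```

View pics/w8.png

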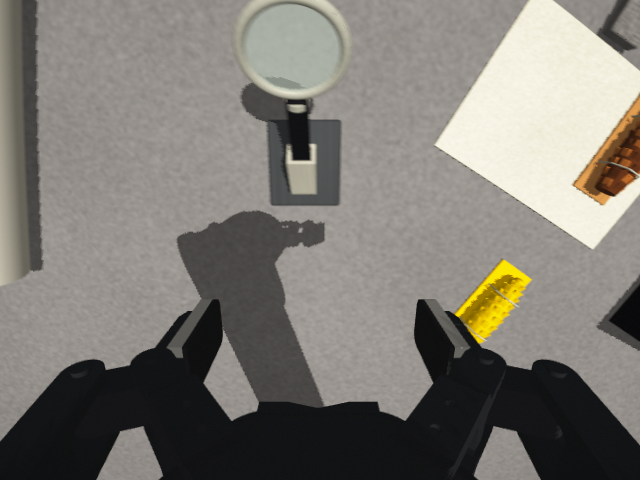

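```bash
python3 - <<'E'
from h import *; from bench import arm
T=arm.get_calibration("top");S=arm.get_calibration("scene");W=arm.get_calibration("wrist")
t1=lambda x,y:(135+x/4,185+y/4); s1=lambda x,y:(390+x/6,285+y/6)
im=cv2.imread("pics/w8.png"); cv2.imwrite("pics/w8z.png",cv2.resize(im[0:210,200:380],None,fx=2.8,fy=2.8,interpolation=2))
r=tri((T,*t1(134,294)),(S,*s1(262,170)),(W,292,47)); print("ring",r)
r2=tri((T,*t1(134,294)),(W,292,47)); print("ring TW",r2)
m=tri((T,*t1(222,446)),(S,*s1(340,180)),(W,302,152)); print("mouth",m); print(onz(W,302,152,.068))
b=[onz(W,u,v,.012) for u,v in [(268,121),(340,120),(340,205),(271,205)]]; print(b,np.mean(b,0))
v=r[0]-m[0]; print(v,np.linalg.norm(v),np.degrees(np.arctan2(v[1],v[0])),np.degrees(np.arctan2(v[2],np.hypot(v[0],v[1]))))
E
```

```text
ring (array([0.5451, 0.3219, 0.1485]), [np.float64(0.004011650930083984), np.float64(0.0006910421607798673), np.float64(0.0043114975146825996)])
ring TW (array([0.5494, 0.3296, 0.1159]), [np.float64(0.002783672527811004), np.float64(0.002783672527811076)])
mouth (array([0.4722, 0.2952, 0.0683]), [np.float64(0.0036387195321831967), np.float64(0.0013261429433542604), np.float64(0.004489181663993361)])
[0.4738 0.2994 0.068 ]
[array([0.4895, 0.3491, 0.012 ]), array([0.5176, 0.2723, 0.012 ]), array([0.4257, 0.2379, 0.012 ]), array([0.3975, 0.3173, 0.012 ])] [0.4576 0.2941 0.012 ]
[0.0728 0.0267 0.0802] 0.11158362892978746 20.124804417019767 45.95361557021868
```

View pics/w8z.png

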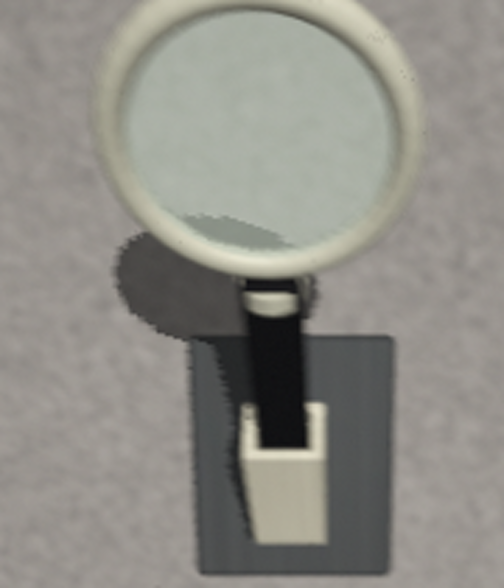

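>>> {"op": "play_rows", "data": {
  "increments": [
    [0.01, -0.007, -0.007, 0, 0.018, 0],
    [0.02, -0.014, -0.014, 0, 0.037, 0],
    [0.04, -0.02, -0.02, 0, 0.056, 0],
    [0.07, -0.03, -0.03, 0, 0.075, 0],
    [0.1, -0.037, -0.037, 0, 0.094, 0]
  ]
}}

```text
t: 10.18
tcp_pos: [0.4358, 0.2845, 0.2103]
ee_rot: [[0.52, 0.331, -0.788], [0.194, -0.943, -0.269], [-0.832, -0.013, -0.554]]
ft_force: [0.0, 1.5, -1.7]
width: 0.0858
```

```bash
cat > tgt.py <<'E'
from h import *; from bench import arm
from scipy.spatial.transform import Rotation as Ro
def Rl(yaw,a):
    yaw,a=np.radians(yaw),np.radians(a)
    lx=np.array([np.cos(a)*np.cos(yaw),np.cos(a)*np.sin(yaw),np.sin(a)]); ly=np.array([-np.sin(yaw),np.cos(yaw),0]); lz=np.cross(lx,ly)
    return np.column_stack([-lz,-ly,-lx])
def go(p,R):
    o=arm.get_obs(); A=o["ee_rot"]
    d=A.T@(np.asarray(p)-o["tcp_pos"]); r=Ro.from_matrix(A.T@R).as_rotvec()
    print("tcp",o["tcp_pos"],"q",o["q"],"w",o["width"],"F",o["ft_force"]); print("mm",d*1e3,"deg",np.degrees(r)); print("shares",d/.5,r/2/np.pi)
E
python3 - <<'E'
from tgt import *
R=Rl(19.4,47); go(np.array([.497,.3045,.095])-.09*R[:,0],R)
E
```

```text
tcp [0.4358 0.2845 0.2103] q [  17.9246  -22.5368  -53.592   125.9584  -13.6992   35.602  -100.7767] w 0.08584186645114784 F [ 0.0371  1.5311 -1.6891]
mm [44.1032  2.1757 31.0834] deg [-0.5236 13.3311  0.5258]
shares [0.0882 0.0044 0.0622] [-0.0015  0.037   0.0015]
```

```bash
python3 - <<'E'
from tgt import *
R=Rl(19.4,38); go(np.array([.497,.3045,.095])-.08*R[:,0],R)
o=arm.get_obs();W=arm.get_calibration("wrist"); im=arm.read_camera("wrist"); cv2.imwrite("pics/w9.png",im)
for P in [[.472,.296,.068],[.497,.3045,.0951],[.545,.322,.1485]]: print(proj(W,P))
E
```

```text
tcp [0.4358 0.2845 0.2103] q [  17.9246  -22.5368  -53.592   125.9584  -13.6992   35.602  -100.7767] w 0.08584186645114784 F [ 0.0371  1.5311 -1.6891]
mm [51.9067  2.1373 16.3731] deg [-0.4798  4.3312  0.5641]
shares [0.1038 0.0043 0.0327] [-0.0013  0.012   0.0016]
[321.9961 272.7097]
[322.1288 237.7142]
[320.9934 155.3882]
```

View pics/w9.png

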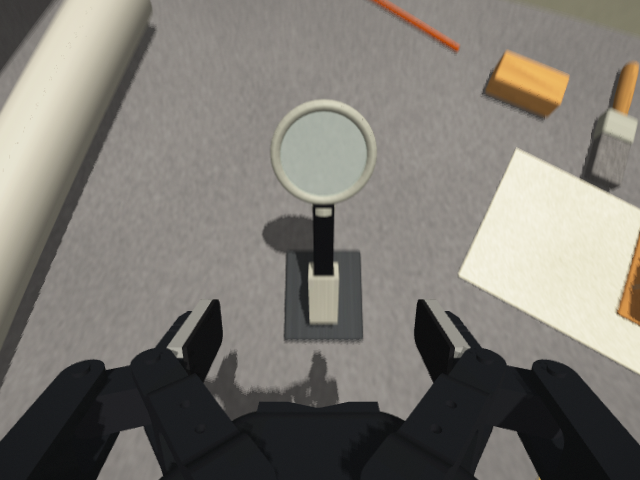

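>>> {"op": "play_rows", "data": {
  "increments": [
    [0.02, 0.001, 0.007, 0, 0.003, 0],
    [0.045, 0.002, 0.014, 0, 0.006, 0],
    [0.07, 0.004, 0.02, 0, 0.009, 0.001],
    [0.09, 0.004, 0.027, 0, 0.012, 0.001],
    [0.104, 0.004, 0.033, 0, 0.012, 0.001]
  ]
}}

```text
t: 10.65
tcp_pos: [0.4449, 0.2827, 0.1456]
ee_rot: [[0.578, 0.327, -0.748], [0.202, -0.945, -0.257], [-0.791, -0.003, -0.612]]
ft_force: [-0.1, -0.5, -0.9]
width: 0.0854
```

```bash
python3 - <<'E'
from tgt import *
R=Rl(19.4,38); go(np.array([.497,.3045,.095])+.004*R[:,0],R)
o=arm.get_obs();W=arm.get_calibration("wrist"); im=arm.read_camera("wrist"); cv2.imwrite("pics/w10.png",im)
for P in [[.472,.296,.068],[.497,.3045,.0951],[.545,.322,.1485]]: print(proj(W,P))
E
```

```text
tcp [0.4449 0.2827 0.1456] q [  26.3048  -19.5066  -65.5209  132.672    -8.9257   20.4117 -107.204 ] w 0.08537133132731309 F [-0.1375 -0.5125 -0.8892]
mm [ 78.577   -3.4653 -13.6439] deg [-0.3727  0.2766 -0.075 ]
shares [ 0.1572 -0.0069 -0.0273] [-0.001   0.0008 -0.0002]
[314.3326 274.8881]
[314.123  228.7918]
[311.7942 118.2872]
```

View pics/w10.png

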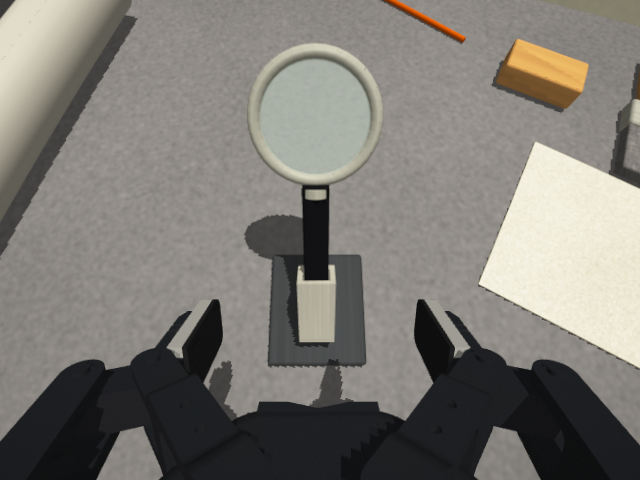

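>>> {"op": "play_rows", "data": {
  "increments": [
    [0.016, -0.002, -0.005, 0, 0, 0],
    [0.032, -0.004, -0.01, 0, 0, 0],
    [0.048, -0.005, -0.015, 0, 0, 0],
    [0.064, -0.005, -0.022, 0, 0, 0],
    [0.08, -0.005, -0.028, 0, 0, 0]
  ]
}}

```text
t: 11.12
tcp_pos: [0.4743, 0.2938, 0.1235]
ee_rot: [[0.574, 0.324, -0.752], [0.199, -0.946, -0.256], [-0.794, -0.002, -0.608]]
ft_force: [0.5, 0.1, -0.1]
width: 0.0859
```

```bash
python3 - <<'E'
from tgt import *
R=Rl(19.4,38); go(np.array([.497,.3045,.095])+.004*R[:,0],R)
E
```

```text
tcp [0.4743 0.2938 0.1235] q [  44.4298  -11.802   -83.4954  129.7826    8.0627   16.8166 -120.7499] w 0.08589350041909467 F [ 0.4571  0.0633 -0.0914]
mm [41.8057 -2.7054 -2.4558] deg [-0.4637  0.5603 -0.1873]
shares [ 0.0836 -0.0054 -0.0049] [-0.0013  0.0016 -0.0005]
```

>>> {"op": "play_rows", "data": {
  "increments": [
    [0, 0, 0, 0, -0.01, 0],
    [0, 0, 0, 0, -0.02, 0],
    [0, 0, 0, 0, -0.03, 0],
    [0, 0, 0, 0, -0.036, 0],
    [0, 0, 0, 0, -0.036, 0]
  ]
}}

```text
t: 11.53
tcp_pos: [0.4754, 0.2939, 0.1236]
ee_rot: [[0.387, 0.322, -0.864], [0.138, -0.947, -0.291], [-0.912, -0.006, -0.411]]
ft_force: [0.3, 0.3, -0.2]
width: 0.0854
```

```bash
python3 - <<'E'
from tgt import *
R=Rl(19.4,25); go(np.array([.497,.3045,.095])+.004*R[:,0],R)
E
```

```text
tcp [0.4754 0.2939 0.1236] q [  35.4298   11.2098  -80.3935  119.1822   32.3963   40.2547 -135.4796] w 0.08538290403675618 F [ 0.284   0.2686 -0.1899]
mm [ 39.8584  -2.8501 -10.0093] deg [-0.6866  0.7334  0.0877]
shares [ 0.0797 -0.0057 -0.02  ] [-0.0019  0.002   0.0002]
```

>>> {"op": "play_rows", "data": {
  "increments": [
    [-0.03, 0, 0, 0, 0, 0],
    [-0.07, 0, 0, 0, 0, 0],
    [-0.11, 0, 0, 0, 0, 0],
    [-0.15, 0, 0, 0, 0, 0],
    [-0.2, 0, 0, 0, 0, 0]
  ]
}}

```text
t: 11.95
tcp_pos: [0.4363, 0.2789, 0.2154]
ee_rot: [[0.389, 0.32, -0.864], [0.138, -0.947, -0.289], [-0.911, -0.007, -0.413]]
ft_force: [1.9, -1.1, -1.8]
width: 0.0853
```

>>> {"op": "play_rows", "data": {
  "increments": [
    [-0.03, 0, 0, 0, -0.014, 0],
    [-0.06, 0, 0, 0, -0.028, 0],
    [-0.09, 0, 0, 0, -0.042, 0],
    [-0.1, 0, 0, 0, -0.056, 0],
    [-0.1, 0, 0, 0, -0.066, 0]
  ]
}}

```text
t: 12.37
tcp_pos: [0.4165, 0.272, 0.2624]
ee_rot: [[0.032, 0.32, -0.947], [0.016, -0.947, -0.32], [-0.999, -0.005, -0.035]]
ft_force: [-0.1, -1.2, 0.8]
width: 0.0856
```

```bash
python3 - <<'E'
from tgt import *
R=Rl(19.4,0); go(np.array([.46,.27,.27]),R)
E
```

```text
tcp [0.4165 0.272  0.2624] q [  33.7046    9.1118  -77.2493   97.7402    9.6633   78.4275 -116.3766] w 0.08555854526065826 F [-0.1155 -1.1935  0.7705]
mm [ -6.2696  15.7546 -40.8355] deg [-0.7466 -2.0088  0.2673]
shares [-0.0125  0.0315 -0.0817] [-0.0021 -0.0056  0.0007]
```

>>> {"op": "play_rows", "data": {
  "increments": [
    [0, 0, -0.01, -0.018, -0.001, 0],
    [0, 0, -0.02, -0.037, -0.002, 0],
    [0, 0, -0.03, -0.056, -0.003, 0],
    [0, 0, -0.04, -0.076, -0.004, 0],
    [0, 0, -0.05, -0.095, -0.005, 0]
  ]
}}

```text
t: 12.78
tcp_pos: [0.44, 0.28, 0.2629]
ee_rot: [[0.007, 0.801, -0.599], [-0.003, -0.599, -0.801], [-1.0, 0.007, -0.002]]
ft_force: [-0.9, 0.0, 0.1]
width: 0.0853
```

>>> {"op": "play_rows", "data": {
  "increments": [
    [0, 0, 0, -0.019, 0, 0],
    [0, 0, 0, -0.038, 0, 0],
    [0, 0, 0, -0.058, 0, 0],
    [0, 0, 0, -0.078, 0, 0],
    [0, 0, 0, -0.098, 0, 0]
  ]
}}

```text
t: 13.2
tcp_pos: [0.4394, 0.2799, 0.2626]
ee_rot: [[0.008, 1.0, -0.022], [-0.004, -0.022, -1.0], [-1.0, 0.008, 0.003]]
ft_force: [0.5, -0.6, 0.5]
width: 0.0852
```

```bash
python3 - <<'E'
from tgt import *
F=np.diag([1,-1,-1]); R=Rl(19.4,0)@F; go(np.array([.44,.28,.27]),R)
E
```

```text
tcp [0.4394 0.2799 0.2626] q [ 29.39    21.7781 -81.907   93.121   22.1592  84.0041 -55.5418] w 0.08520174456811522 F [ 0.5107 -0.6361  0.5092]
mm [-7.3768  0.6315 -0.052 ] deg [-110.6491    0.5702   -0.12  ]
shares [-0.0148  0.0013 -0.0001] [-0.3074  0.0016 -0.0003]
```

>>> {"op": "play_rows", "data": {
  "increments": [
    [0, 0, 0, -0.019, 0, 0],
    [0, 0, 0, -0.038, 0, 0],
    [0, 0, 0, -0.058, 0, 0],
    [0, 0, 0, -0.078, 0, 0],
    [0, 0, 0, -0.098, 0, 0]
  ]
}}

```text
t: 13.62
tcp_pos: [0.4389, 0.2798, 0.2624]
ee_rot: [[0.009, 0.826, 0.563], [-0.004, 0.563, -0.826], [-1.0, 0.005, 0.009]]
ft_force: [0.2, -0.0, -0.1]
width: 0.0852
```

>>> {"op": "play_rows", "data": {
  "increments": [
    [0, 0, 0, -0.019, 0, 0],
    [0, 0, 0, -0.038, 0, 0],
    [0, 0, 0, -0.058, 0, 0],
    [0, 0, 0, -0.078, 0, 0],
    [0, 0, 0, -0.098, 0, 0]
  ]
}}

```text
t: 14.03
tcp_pos: [0.4384, 0.2797, 0.2621]
ee_rot: [[0.01, 0.345, 0.939], [-0.005, 0.939, -0.345], [-1.0, -0.001, 0.011]]
ft_force: [-0.3, -0.2, -1.2]
width: 0.0854
```

>>> {"op": "play_rows", "data": {
  "increments": [
    [0, 0, 0, -0.019, 0, 0],
    [0, 0, 0, -0.038, 0, 0],
    [0, 0, 0, -0.058, 0, 0],
    [0, 0, 0, -0.078, 0, 0],
    [0, 0, 0, -0.098, 0, 0]
  ]
}}

```text
t: 14.45
tcp_pos: [0.4379, 0.2797, 0.2619]
ee_rot: [[0.011, -0.265, 0.964], [-0.006, 0.964, 0.265], [-1.0, -0.009, 0.009]]
ft_force: [0.4, -0.5, -0.0]
width: 0.0853
```

```bash
python3 - <<'E'
from tgt import *
F=np.diag([1,-1,-1]); R=Rl(19.4,28)@F; go(np.array([.497,.3045,.095])-.09*R[:,0],R)
E
```

```text
tcp [0.4379 0.2797 0.2619] q [ 30.1027  22.5412 -83.4638  93.4415  23.2358  84.2411  50.1129] w 0.08530759986546312 F [ 0.4118 -0.5373 -0.0429]
mm [87.5598  6.0804 20.6533] deg [ -3.8283 -27.4799   1.5044]
shares [0.1751 0.0122 0.0413] [-0.0106 -0.0763  0.0042]
```

```bash
cat > kin.py <<'E'
import numpy as np
from scipy.spatial.transform import Rotation as Ro
from scipy.optimize import least_squares
np.set_printoptions(precision=4,suppress=True)
# samples q, p, R
D=[([70.1535,19.0704,-3.7089,83.7042,1.2381,77.3421,-5.0703],[.1987,-.5922,.2204],[[-0.0005,.3182,-.948],[.0013,-.948,-.3182],[-1,-.0013,.0001]]),
([17.4201,21.62,-35.9923,83.8494,12.6979,78.689,-90.6251],[.6113,.0654,.2205],[[-.001,.318,-.948],[.001,-.948,-.318],[-1,-.001,.001]]),
([15.1419,32.5481,-32.7655,94.6343,19.5505,58.8614,-94.8888],[.6137,.0655,.022],[[-.004,.324,-.946],[.004,-.946,-.324],[-1,-.005,.003]]),
([17.4285,7.2734,-56.8337,96.329,5.2919,80.0594,-110.8778],[.4254,.2585,.2602],[[-.0142,.3298,-.9439],[.008,-.944,-.33],[-.9999,-.0123,.0108]]),
([17.9246,-22.5368,-53.592,125.9584,-13.6992,35.602,-100.7767],[.4358,.2845,.2103],[[.52,.331,-.788],[.194,-.943,-.269],[-.832,-.013,-.554]]),
([26.3048,-19.5066,-65.5209,132.672,-8.9257,20.4117,-107.204],[.4449,.2827,.1456],[[.578,.327,-.748],[.202,-.945,-.257],[-.791,-.003,-.612]]),
([44.4298,-11.802,-83.4954,129.7826,8.0627,16.8166,-120.7499],[.4743,.2938,.1235],[[.574,.324,-.752],[.199,-.946,-.256],[-.794,-.002,-.608]]),
([35.4298,11.2098,-80.3935,119.1822,32.3963,40.2547,-135.4796],[.4754,.2939,.1236],[[.387,.322,-.864],[.138,-.947,-.291],[-.912,-.006,-.411]]),
([33.7046,9.1118,-77.2493,97.7402,9.6633,78.4275,-116.3766],[.4165,.272,.2624],[[.032,.32,-.947],[.016,-.947,-.32],[-.999,-.005,-.035]]),
([29.39,21.7781,-81.907,93.121,22.1592,84.0041,-55.5418],[.4394,.2799,.2626],[[.008,1,-.022],[-.004,-.022,-1],[-1,.008,.003]]),
([30.1027,22.5412,-83.4638,93.4415,23.2358,84.2411,50.1129],[.4379,.2797,.2619],[[.011,-.265,.964],[-.006,.964,.265],[-1,-.009,.009]])]
def fk(q,P,s=-1):
    # P: z0 yaw0(deg), (ax,az) for 3 links, tool rotvec
    q=np.radians(q); z=lambda a:Ro.from_euler('z',s*a); y=lambda a:Ro.from_euler('y',a)
    R=Ro.from_euler('z',P[1],degrees=True)*z(q[0]); p=np.array([0,0,P[0]])
    R=R*y(q[1]); R=R*z(q[2]); p=p+R.apply([P[2],0,P[3]])
    R=R*y(q[3]); p=p+R.apply([P[4],0,0]);R=R*z(q[4]); p=p+R.apply([0,0,P[5]])
    R=R*y(q[5]); R2=R*z(q[6]); p=p+R2.apply([P[9],P[10],0])+R.apply([P[6],0,P[7]])
    return p,(R2*Ro.from_rotvec(P[11:14])).as_matrix()
E
cat > fit.py <<'E'
from kin import *
def res(P,s):
    r=[]
    for q,p,R in D:
        a,b=fk(q,P,s); r+=list((a-p)*5)+list((b-np.array(R)).ravel())
    return r
best=None
rng=np.random.default_rng(0)
for s in (-1,1):
  for k in range(12):
    P0=np.array([.33,0,0,.4,0,.4,0,.25,0,0,0,*Ro.random(random_state=k).as_rotvec()])
    P0[1]=rng.uniform(-180,180)
    f=least_squares(res,P0,args=(s,),x_scale='jac')
    if best is None or f.cost<best[0]: best=(f.cost,s,f.x)
print(best); np.save('P.npy',np.r_[best[1],best[2]])
for q,p,R in D:
    a,b=fk(q,best[2],best[1]); print((a-p)*1e3, np.abs(b-np.array(R)).max())
E
python3 fit.py
```

```text
(np.float64(0.009175300729443253), -1, array([   0.2504,   -3.261 ,   -0.0121,    0.4581,    0.0098,    0.477 ,
         -0.0155,    0.3553, -453.5777,   -0.004 ,   -0.0017,    1.1753,
         -1.2259,    1.1614]))
[ 6.038   7.0119 -3.1026] 0.011360800962912528
[-3.0479  1.4657  0.8501] 0.011389961487427547
[-1.8415  1.5857  9.2385] 0.0117034392194072
[-1.2287  4.5049 -4.4685] 0.011850431327240512
[-1.8748  2.6622 -7.2149] 0.020345013605921433
[-1.3121  0.5165 -2.0085] 0.02379279297728434
[ 3.1728 -2.2821  2.2188] 0.023140311759329388
[ 1.166  -3.4886  6.5886] 0.011464023822684022
[ 3.9249  0.1139 -3.3553] 0.009327342159943273
[ 7.5632 -2.0246  0.5934] 0.0116208084587602
[4.6171 3.6243 0.6603] 0.011716430329575164
```

```bash
cat >> kin.py <<'E'
def fk2(q,P,s=-1):
    # P: 7 joint offsets(deg) ; link vectors after j1..j7 (7x3) ; base z ; tool rotvec ; 
    q=np.radians(np.asarray(q)+P[:7]); V=P[7:28].reshape(7,3)
    R=Ro.identity(); p=np.array([0,0,P[28]])
    for i in range(7):
        R=R*(Ro.from_euler('z',s*q[i]) if i%2==0 else Ro.from_euler('y',q[i])); p=p+R.apply(V[i])
    return p,(R*Ro.from_rotvec(P[29:32])).as_matrix()
E
cat > fit2.py <<'E'
from kin import *
Q=np.load('P.npy')[1:]
P0=np.zeros(32); P0[0]=-Q[1]; V=np.zeros((7,3)); V[2,2]=Q[3]; V[4,2]=Q[5]; V[6,2]=Q[7]; P0[7:28]=V.ravel(); P0[28]=Q[0]; P0[29:]=Q[11:14]
def res(P):
    r=[]
    for q,p,R in D:
        a,b=fk2(q,P); r+=list((a-p)*10)+list((b-np.array(R)).ravel())
    return r+list((P-P0)[:7]*1e-3)+list((P-P0)[7:28]*5e-2)
f=least_squares(res,P0); print(f.cost); print(f.x[:7]); print(f.x[7:28].reshape(7,3)); print(f.x[28:]); np.save('P2.npy',f.x)
for q,p,R in D:
    a,b=fk2(q,f.x); print((a-p)*1e3, np.abs(b-np.array(R)).max())
E
python3 fit2.py
```

```text
9.010633516615745e-06
[ 0.0009  0.0044 -0.0014 -0.0303 -0.001   0.0302  0.    ]
[[ 0.0003 -0.0109 -0.    ]
 [-0.0002 -0.0109 -0.0049]
 [ 0.0002 -0.0118  0.4532]
 [ 0.0004 -0.0118  0.0064]
 [-0.0002 -0.0001  0.4834]
 [-0.     -0.0001 -0.0012]
 [ 0.     -0.0001  0.3541]]
[ 0.2581  1.2091 -1.2093  1.2092]
[ 0.0116 -0.0011  0.0184] 0.00013171453234883668
[-0.0118 -0.0081 -0.0287] 0.0002962916100395785
[ 0.0066 -0.0188  0.002 ] 0.0002856137573657592
[ 0.0037  0.0267 -0.011 ] 0.00012784531208742678
[-0.0031  0.0099  0.0059] 0.0005351823491712704
[-0.0144 -0.0118  0.0078] 0.0005263097101767533
[ 0.0248 -0.0074  0.0011] 0.0005064457609916806
[-0.0142  0.0137 -0.0132] 0.00040729834424291234
[-0.0098 -0.0186 -0.0228] 0.00041816738999134184
[-0.0004  0.0127  0.0358] 0.0005122911902207226
[ 0.0073 -0.0109  0.0047] 0.00027171321620123035
```

```bash
cat > ik.py <<'E'
from kin import *
P=np.load('P2.npy'); LO=np.array([-148.97,-28.65,-84.17,9.2,-72.65,3.7,-149.18]); HI=np.array([148.97,121.19,76.75,138.47,252.65,117.97,149.18])
def err(q,p,R):
    a,b=fk2(q,P); return np.r_[(p-a),Ro.from_matrix(R@b.T).as_rotvec()*.3]
def jac(q):
    J=np.zeros((6,7)); p0,R0=fk2(q,P)
    for i in range(7):
        d=np.zeros(7); d[i]=.01; a,b=fk2(q+d,P); J[:,i]=np.r_[(a-p0),Ro.from_matrix(b@R0.T).as_rotvec()*.3]/.01
    return J
def step(q,p,R,lock=True):
    q=np.array(q,float)
    for _ in range(6):
        e=err(q,p,R); J=jac(q); dq=np.linalg.lstsq(J,e,rcond=1e-4)[0]; n=q+dq
        if lock:
            act=(n>HI-.7)|(n<LO+.7)
            if act.any(): J2=J.copy(); J2[:,act]=0; dq=np.linalg.lstsq(J2,e,rcond=1e-4)[0]; n=q+dq
        q=n
    return q
def path(q,p1,R1,n=12):
    p0,R0=fk2(q,P); rv=Ro.from_matrix(R0.T@R1).as_rotvec()
    for k in range(1,n+1):
        q=step(q,p0+(p1-p0)*k/n,R0@Ro.from_rotvec(rv*k/n).as_matrix())
    return q
E
python3 - <<'E'
from ik import *
for i,j in [(0,1),(1,2),(3,4),(4,5),(5,6),(6,7),(9,10)]:
    print(i,j,path(np.array(D[i][0]),np.array(D[j][1]),np.array(D[j][2])),"real",np.array(D[j][0]))
E
```

```text
0 1 [ 17.5655  21.6686 -36.1945  83.8301  12.7808  78.7188 -90.6603] real [ 17.4201  21.62   -35.9923  83.8494  12.6979  78.689  -90.6251]
1 2 [ 15.1488  32.55   -32.7813  94.637   19.568   58.8621 -94.9085] real [ 15.1419  32.5481 -32.7655  94.6343  19.5505  58.8614 -94.8888]
3 4 [  16.5244  -22.0084  -52.652   125.9958  -12.3024   35.5016 -102.0265] real [  17.9246  -22.5368  -53.592   125.9584  -13.6992   35.602  -100.7767]
4 5 [  26.354   -19.5405  -65.559   132.6832   -9.0262   20.3875 -107.1025] real [  26.3048  -19.5066  -65.5209  132.672    -8.9257   20.4117 -107.204 ]
5 6 [  41.8887   -9.5632  -81.9522  129.7911   16.0033   17.4589 -127.8745] real [  44.4298  -11.802   -83.4954  129.7826    8.0627   16.8166 -120.7499]
6 7 [  34.909    10.7931  -79.6975  119.1786   31.7498   40.0506 -135.0288] real [  35.4298   11.2098  -80.3935  119.1822   32.3963   40.2547 -135.4796]
9 10 [ 29.5352  21.3502 -81.9269  93.4505  21.9877  83.7676  51.1043] real [ 30.1027  22.5412 -83.4638  93.4415  23.2358  84.2411  50.1129]
```

```bash
cat > plan.py <<'E'
from ik import *
def Rl(yaw,a):
    yaw,a=np.radians(yaw),np.radians(a)
    lx=np.array([np.cos(a)*np.cos(yaw),np.cos(a)*np.sin(yaw),np.sin(a)]); ly=np.array([-np.sin(yaw),np.cos(yaw),0]); lz=np.cross(lx,ly)
    return np.column_stack([-lz,-ly,-lx])
F=np.diag([1.,-1,-1]); G=np.array([.497,.3045,.095])
def run(q,wps,v=True):
    q=np.array(q,float)
    for n,p,R in wps:
        q=path(q,np.array(p),R); 
        if v: print(f"{n:8s}",q.round(1),"err mm",(np.abs(err(q,p,R)).max()*1e3).round(2))
    return q
def final(a,yaw,z=.103):
    # tool pitch a at lens 47 -> lens level needs pitch a-47
    R=Rl(yaw,a-47); lx=np.array([np.cos(np.radians(yaw)),np.sin(np.radians(yaw)),0])
    return np.array([.608,-.067,z])-.073*lx+R[:,0]*.004
def wps(a,yawf,flip=True):
    f=F if flip else np.eye(3); R=Rl(19.4,a)@f; lx=-Rl(19.4,48)[:,2]
    g=G+.004*R[:,0]; up=g+.09*lx
    Rf=Rl(yawf,a-47)@f; pf=final(a,yawf)
    return [("pre",g-.09*R[:,0],R),("grasp",g,R),("draw",up,R),("lift",up+[0,0,.06],R),("level",up+[0,0,.08],Rl(19.4,a-47)@f),("over",np.r_[pf[:2],.2],Rf),("final",pf,Rf)]
E
python3 - <<'E'
from plan import *
q=np.array(D[-1][0])
for a in (15,28,35):
  for yf in (0,-30): print(a,yf); run(q,wps(a,yf))
E
```

```text
15 0
pre      [ 34.1  18.5 -82.9 107.4  29.5  59.4  50.3] err mm 0.0
grasp    [ 21.3  26.7 -70.6 109.8  40.5  53.   42.4] err mm 0.0
draw     [ 18.3  29.5 -70.   97.7  39.3  62.1  47.5] err mm 0.0
lift     [ 20.4  26.8 -73.1  93.3  35.6  67.6  50.8] err mm 0.0
level    [-583.7  -56.8 1317.8   49.4 -762.7  116.1  474.3] err mm 57.73
over     [-583.7  -56.8 1317.8   82.6 -762.7   97.9  474.3] err mm 185.13
final    [-583.7  -56.8 1317.8   89.9 -762.7   85.4  474.3] err mm 132.08
15 -30
pre      [ 34.1  18.5 -82.9 107.4  29.5  59.4  50.3] err mm 0.0
grasp    [ 21.3  26.7 -70.6 109.8  40.5  53.   42.4] err mm 0.0
draw     [ 18.3  29.5 -70.   97.7  39.3  62.1  47.5] err mm 0.0
lift     [ 20.4  26.8 -73.1  93.3  35.6  67.6  50.8] err mm 0.0
level    [-583.7  -56.8 1317.8   49.4 -762.7  116.1  474.3] err mm 57.73
over     [-583.7  -56.8 1317.8   86.1 -762.7   98.6  474.3] err mm 173.44
final    [-583.7  -56.8 1317.8   92.1 -762.7   87.3  474.3] err mm 144.54
28 0
pre      [ 37.8 -14.1 -72.9 121.2  -8.3  36.3  77.1] err mm 0.0
grasp    [ 22.6  15.3 -68.8 120.8  46.4  35.2  32.6] err mm 0.0
d
[... 981 characters left out ...]
 38.   10.9 -83.  111.5  38.4  39.5  43.5] err mm 0.0
level    [  1.6  44.7 -64.9  63.9  32.9 102.6  55.6] err mm 0.0
over     [ 49.3  33.2 -66.5  85.7  26.8  92.4  71.7] err mm 0.0
final    [ 47.7  38.5 -63.1  92.1  31.2  83.1  69.1] err mm 0.0
35 -30
pre      [ 30.9 -21.  -67.  128.3 -16.1  27.2  81.1] err mm 0.0
grasp    [ 24.2  12.2 -70.6 126.3  60.   28.7  17.7] err mm 0.0
draw     [ 27.7  16.1 -74.3 115.4  51.6  36.5  31.5] err mm 0.0
lift     [ 38.   10.9 -83.  111.5  38.4  39.5  43.5] err mm 0.0
level    [  1.6  44.7 -64.9  63.9  32.9 102.6  55.6] err mm 0.0
over     [ 46.9  30.8 -61.8  85.8  18.6  88.1  44.5] err mm 0.0
final    [ 45.2  36.  -58.7  92.2  22.9  78.3  42.7] err mm 0.0
```

>>> {"op": "play_rows", "data": {
  "increments": [
    [0.035, 0.002, 0.008, -0.002, -0.015, 0.001],
    [0.07, 0.005, 0.016, -0.004, -0.03, 0.002],
    [0.105, 0.007, 0.025, -0.006, -0.046, 0.003],
    [0.14, 0.01, 0.033, -0.008, -0.061, 0.004],
    [0.175, 0.012, 0.041, -0.01, -0.076, 0.004]
  ]
}}

```text
t: 14.87
tcp_pos: [0.4578, 0.2905, 0.178]
ee_rot: [[0.39, -0.322, 0.863], [0.135, 0.947, 0.292], [-0.911, 0.002, 0.412]]
ft_force: [-0.4, 2.9, -2.2]
width: 0.0858
```

```bash
python3 - <<'E'
from tgt import *
F=np.diag([1,-1,-1]); R=Rl(19.4,28)@F; go(np.array([.497,.3045,.095])+.004*R[:,0],R)
W=arm.get_calibration("wrist"); im=arm.read_camera("wrist"); cv2.imwrite("pics/w11.png",im)
for P in [[.472,.296,.068],[.497,.3045,.0951],[.545,.322,.1485]]: print(proj(W,P))
E
```

```text
tcp [0.4578 0.2905 0.178 ] q [ 42.1748 -12.0062 -76.7208 117.6847  -6.7789  41.796   76.1903] w 0.08582903008552492 F [-0.406   2.9083 -2.2213]
mm [96.7689  0.5088  3.9546] deg [-0.6149 -3.6583  0.1575]
shares [0.1935 0.001  0.0079] [-0.0017 -0.0102  0.0004]
[317.4612 195.5816]
[317.5635 243.9716]
[319.2492 341.4154]
```

View pics/w11.png

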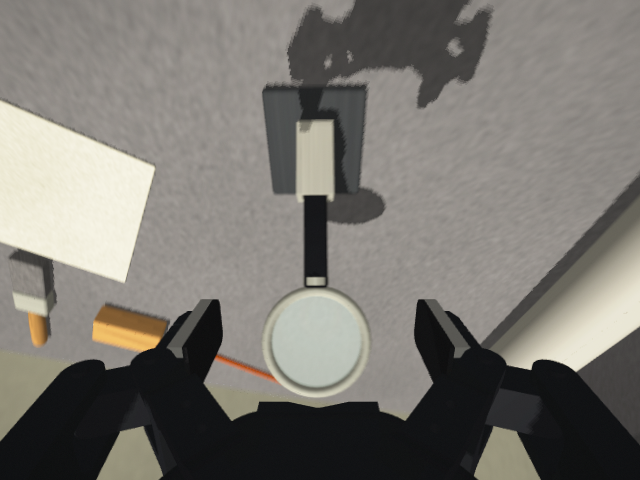

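>>> {"op": "play_rows", "data": {
  "increments": [
    [0.02, 0, 0.002, 0, -0.003, 0],
    [0.045, 0, 0.004, -0.001, -0.006, 0],
    [0.07, 0.001, 0.006, -0.002, -0.008, 0],
    [0.095, 0.001, 0.008, -0.002, -0.01, 0],
    [0.12, 0.001, 0.008, -0.002, -0.01, 0]
  ]
}}

```text
t: 15.33
tcp_pos: [0.4773, 0.2899, 0.1236]
ee_rot: [[0.441, -0.327, 0.835], [0.139, 0.945, 0.297], [-0.886, -0.015, 0.463]]
ft_force: [0.4, -0.8, 1.4]
width: 0.0857
```

```bash
python3 - <<'E'
from tgt import *
F=np.diag([1,-1,-1]); R=Rl(19.4,28)@F; go(np.array([.497,.3045,.095])+.004*R[:,0],R)
W=arm.get_calibration("wrist"); im=arm.read_camera("wrist"); cv2.imwrite("pics/w12.png",im)
for P in [[.472,.296,.068],[.497,.3045,.0951],[.545,.322,.1485]]: print(proj(W,P))
E
```

```text
tcp [0.4773 0.2899 0.1236] q [ 37.8372   7.3191 -81.867  121.7897  32.7277  35.8292  43.7116] w 0.08568379011916974 F [ 0.3723 -0.8276  1.4292]
mm [40.14    7.8385  7.6197] deg [ 0.1367 -0.4446  0.884 ]
shares [0.0803 0.0157 0.0152] [ 0.0004 -0.0012  0.0025]
[330.2771 216.8373]
[329.4452 278.4227]
[329.5834 399.0064]
```

View pics/w12.png

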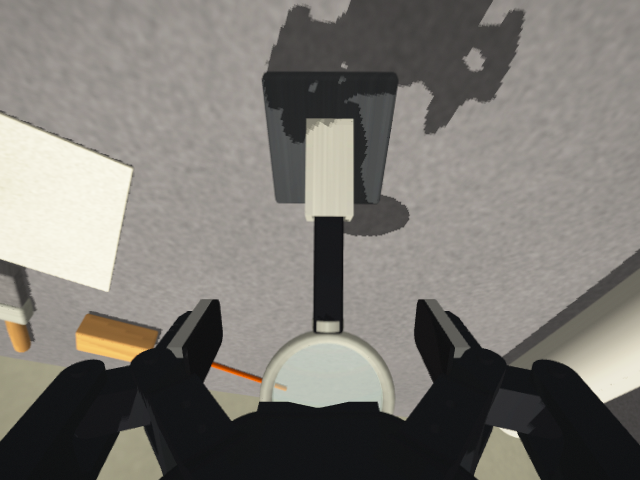

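>>> {"op": "play_rows", "data": {
  "increments": [
    [0.01, 0.007, 0.007, 0, 0, 0.001],
    [0.025, 0.014, 0.014, 0, -0.001, 0.002],
    [0.045, 0.015, 0.015, 0, -0.001, 0.002],
    [0.065, 0.015, 0.015, 0, -0.001, 0.002],
    [0.08, 0.015, 0.015, 0, -0.001, 0.002]
  ]
}}

```text
t: 15.8
tcp_pos: [0.4999, 0.3031, 0.0892]
ee_rot: [[0.441, -0.331, 0.834], [0.151, 0.943, 0.295], [-0.885, -0.004, 0.466]]
ft_force: [0.3, 0.1, 0.1]
width: 0.0853
```

>>> {"op": "play_rows", "data": {
  "increments": [
    [0, 0, 0, 0, 0, 0],
    [0, 0, 0, 0, 0, 0],
    [0, 0, 0, 0, 0, 0],
    [0, 0, 0, 0, 0, 0],
    [0, 0, 0, 0, 0, 0]
  ]
}}

```text
t: 16.22
tcp_pos: [0.5002, 0.3029, 0.0898]
ee_rot: [[0.442, -0.331, 0.834], [0.15, 0.944, 0.295], [-0.885, -0.005, 0.466]]
ft_force: [-0.6, 0.4, -0.5]
width: 0.0856
```

```bash
python3 - <<'E'
from tgt import *
F=np.diag([1,-1,-1]); R=Rl(19.4,28)@F; go(np.array([.497,.3045,.095])+.004*R[:,0],R)
W=arm.get_calibration("wrist"); im=arm.read_camera("wrist"); cv2.imwrite("pics/w13.png",im)
for P in [[.472,.296,.068],[.497,.3045,.0951],[.545,.322,.1485]]: print(proj(W,P))
E
```

```text
tcp [0.5002 0.3029 0.0898] q [ 22.8775  15.9667 -69.2082 120.6455  47.3304  35.8397  32.1861] w 0.08557044566764417 F [-0.6298  0.432  -0.4983]
mm [-1.7284  2.5154  0.26  ] deg [ 0.0667 -0.2021  0.2814]
shares [-0.0035  0.005   0.0005] [ 0.0002 -0.0006  0.0008]
[322.4583 221.8644]
[321.7274 299.436 ]
[322.5612 450.0764]
```

View pics/w13.png

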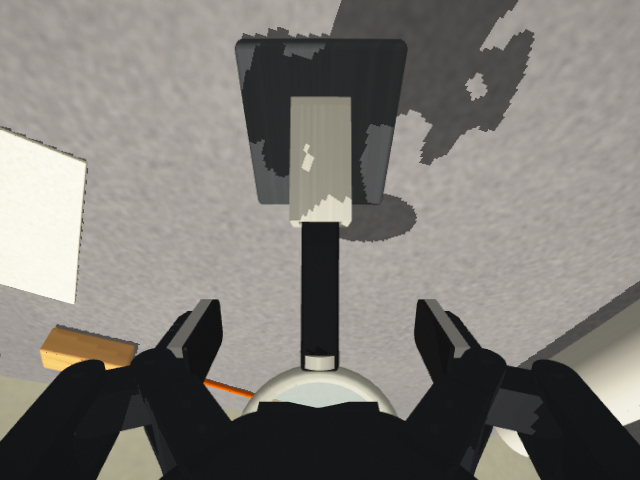

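>>> {"op": "play_rows", "data": {
  "increments": [
    [0, 0.001, 0, 0, 0, 0],
    [0, 0.001, 0, 0, 0, 0],
    [0, 0.001, 0, 0, 0, 0],
    [0, 0.001, 0, 0, 0, 0],
    [0, 0.001, 0, 0, 0, 0]
  ],
  "gripper": -1,
  "grip_force": 60
}}

```text
t: 16.68
tcp_pos: [0.4999, 0.3033, 0.0896]
ee_rot: [[0.441, -0.331, 0.834], [0.15, 0.944, 0.295], [-0.885, -0.005, 0.466]]
ft_force: [0.3, -0.5, 0.0]
width: 0.0257
```

>>> {"op": "play_rows", "data": {
  "increments": [
    [0, 0, 0, 0, 0, 0],
    [0, 0, 0, 0, 0, 0],
    [0, 0, 0, 0, 0, 0],
    [0, 0, 0, 0, 0, 0],
    [0, 0, 0, 0, 0, 0]
  ]
}}

```text
t: 17.1
tcp_pos: [0.5, 0.3034, 0.0897]
ee_rot: [[0.441, -0.331, 0.834], [0.15, 0.944, 0.295], [-0.885, -0.005, 0.466]]
ft_force: [-1.1, -1.5, 4.1]
width: 0.0147
```

```bash
python3 - <<'E'
from tgt import *
F=np.diag([1,-1,-1]); R=Rl(19.4,28)@F; lx=-Rl(19.4,48.5)[:,2]
o=arm.get_obs(); go(o["tcp_pos"]+.09*lx,o["ee_rot"])
im=arm.read_camera("wrist"); cv2.imwrite("pics/w14.png",im)
E
```

```text
tcp [0.5    0.3034 0.0897] q [ 22.7663  15.9946 -69.1677 120.6311  47.3821  35.8724  32.0878] w 0.014662470596596273 F [-1.1358 -1.4848  4.1279]
mm [-31.8258  -0.2469  84.1847] deg [0. 0. 0.]
shares [-0.0637 -0.0005  0.1684] [0. 0. 0.]
```

View pics/w14.png

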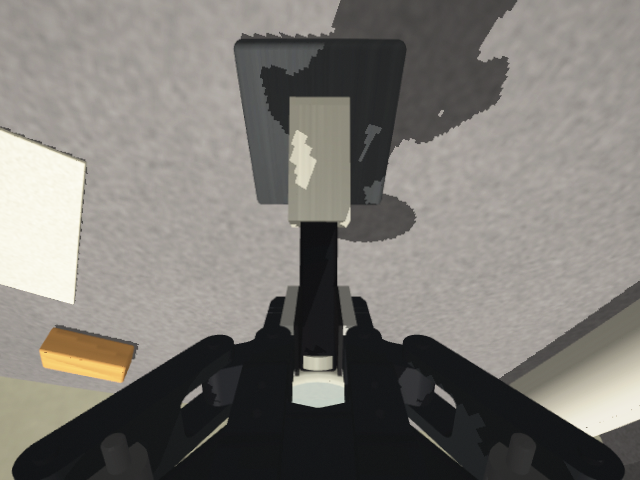

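>>> {"op": "play_rows", "data": {
  "increments": [
    [-0.004, 0, 0.01, 0, 0, 0],
    [-0.01, 0, 0.025, 0, 0, 0],
    [-0.016, 0, 0.042, 0, 0, 0],
    [-0.023, 0, 0.06, 0, 0, 0],
    [-0.03, 0, 0.08, 0, 0, 0]
  ]
}}

```text
t: 17.57
tcp_pos: [0.5276, 0.3132, 0.1227]
ee_rot: [[0.442, -0.331, 0.834], [0.15, 0.944, 0.295], [-0.884, -0.005, 0.467]]
ft_force: [-0.1, 0.2, -1.0]
width: 0.0149
```

```bash
python3 - <<'E'
from tgt import *
o=arm.get_obs(); lx=-Rl(19.4,48.5)[:,2]; p=np.array([.5,.3034,.0897])+.09*lx; go(p,o["ee_rot"]); print(o["torque"])
E
```

```text
tcp [0.5276 0.3132 0.1227] q [ 23.7525  17.5294 -70.3766 115.2798  44.7927  40.0749  36.9324] w 0.014888780607769977 F [-0.1318  0.1623 -0.9651]
mm [-16.307   -0.1587  42.9107] deg [0. 0. 0.]
shares [-0.0326 -0.0003  0.0858] [0. 0. 0.]
[-0.2214  0.5969  0.0226]
```

>>> {"op": "play_rows", "data": {
  "increments": [
    [-0.007, 0, 0.02, 0, 0, 0],
    [-0.015, 0, 0.04, 0, 0, 0],
    [-0.023, 0, 0.06, 0, 0, 0],
    [-0.031, 0, 0.082, 0, 0, 0],
    [-0.04, 0, 0.105, 0, 0, 0]
  ]
}}

```text
t: 17.98
tcp_pos: [0.5633, 0.3257, 0.1657]
ee_rot: [[0.442, -0.331, 0.834], [0.15, 0.944, 0.294], [-0.885, -0.004, 0.466]]
ft_force: [-0.3, -0.3, -1.2]
width: 0.0145
```

>>> {"op": "play_rows", "data": {
  "increments": [
    [0, 0, 0, 0, 0, 0],
    [0, 0, 0, 0, 0, 0],
    [0, 0, 0, 0, 0, 0],
    [0, 0, 0, 0, 0, 0],
    [0, 0, 0, 0, 0, 0]
  ]
}}

```text
t: 18.4
tcp_pos: [0.5628, 0.3255, 0.1651]
ee_rot: [[0.441, -0.331, 0.834], [0.15, 0.944, 0.295], [-0.885, -0.005, 0.466]]
ft_force: [-0.1, -0.1, -2.1]
width: 0.0147
```

```bash
python3 - <<'E'
from tgt import *
o=arm.get_obs(); print(o["tcp_pos"],o["q"],o["ft_force"],o["width"])
for n in ["scene","top","wrist"]: cv2.imwrite(f"pics/{n}15.png",arm.read_camera(n))
s=cv2.imread("pics/scene15.png"); t=cv2.imread("pics/top15.png"); w=cv2.imread("pics/wrist15.png")
a=cv2.resize(s[200:400,340:540],(400,400)); b=cv2.resize(t[160:360,120:320],(400,400)); cv2.imwrite("pics/c15.png",np.hstack([a,b]))
E
```

```text
[0.5628 0.3255 0.1651] [ 23.1221  19.9955 -70.7458 107.9735  43.1331  45.8565  41.5596] [-0.1252 -0.083  -2.1197] 0.014656643576695745
```

View pics/c15.png

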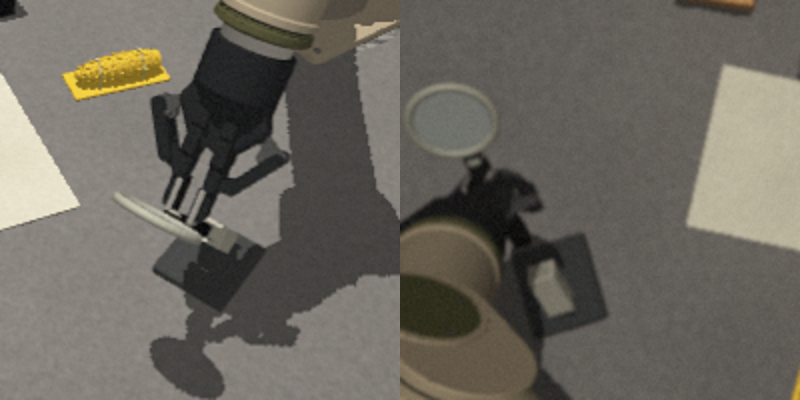

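View pics/wrist15.png

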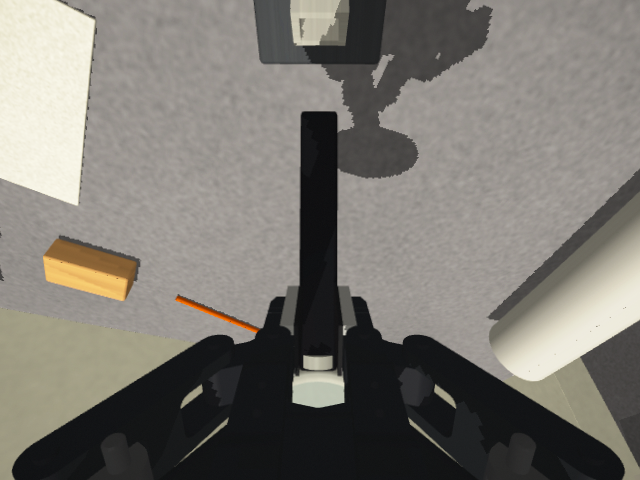

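```bash
python3 - <<'E'
from plan import *
q=np.array([23.1221,19.9955,-70.7458,107.9735,43.1331,45.8565,41.5596]); p,R=fk2(q,P); print(p)
for yf in (20,0,-20,-40):
  a=27.8; Rf=Rl(yf,a-47)@F; pf=final(a,yf,.105); print(yf,pf)
  run(q,[("lift",p+[0,0,.05],R),("over",np.r_[pf[:2],.19],Rf),("final",pf,Rf)])
E
```

```text
[0.5627 0.3254 0.1651]
20 [ 0.5382 -0.0924  0.1012]
lift     [ 28.   17.2 -75.5 104.5  37.3  49.9  47. ] err mm 0.0
over     [ 42.9  38.3 -63.7  81.1  33.9 100.5  89.3] err mm 0.0
final    [ 42.1  42.9 -61.1  86.3  37.3  92.8  86.7] err mm 0.0
0 [ 0.5337 -0.067   0.1012]
lift     [ 28.   17.2 -75.5 104.5  37.3  49.9  47. ] err mm 0.0
over     [ 42.9  37.8 -61.8  80.5  27.   99.2  71.2] err mm 0.0
final    [ 42.1  42.4 -59.3  85.7  30.4  91.2  69.5] err mm 0.0
-20 [ 0.5382 -0.0416  0.1012]
lift     [ 28.   17.2 -75.5 104.5  37.3  49.9  47. ] err mm 0.0
over     [ 43.4  36.9 -60.   80.7  20.4  95.9  53.6] err mm 0.0
final    [ 42.6  41.4 -57.6  85.9  23.8  87.7  52.7] err mm 0.0
-40 [ 0.5511 -0.0192  0.1012]
lift     [ 28.   17.2 -75.5 104.5  37.3  49.9  47. ] err mm 0.0
over     [ 44.1  35.3 -58.3  81.7  14.4  90.8  36.5] err mm 0.0
final    [ 43.2  39.9 -55.9  86.9  17.8  82.5  36.3] err mm 0.0
```

>>> {"op": "play_rows", "data": {
  "increments": [
    [-0.012, 0, 0.006, 0, 0, 0],
    [-0.032, 0, 0.017, 0, 0, 0],
    [-0.055, 0, 0.029, 0, 0, 0],
    [-0.075, 0, 0.04, 0, 0, 0],
    [-0.088, 0, 0.047, 0, 0, 0]
  ]
}}

```text
t: 18.97
tcp_pos: [0.5637, 0.3264, 0.2176]
ee_rot: [[0.443, -0.331, 0.833], [0.151, 0.944, 0.294], [-0.884, -0.005, 0.468]]
ft_force: [0.4, 0.3, -0.7]
width: 0.0148
```

```bash
python3 - <<'E'
from tgt import *
F=np.diag([1,-1,-1]); go([.5337,-.067,.19],Rl(0,27.8-47)@F)
E
```

```text
tcp [0.5637 0.3264 0.2176] q [ 27.9571  17.1308 -75.5663 104.2963  37.2192  50.0524  47.0877] w 0.014841638248757958 F [ 0.3989  0.3219 -0.7122]
mm [ -48.2372 -361.2339 -153.7699] deg [19.8341 46.6882 -1.2374]
shares [-0.0965 -0.7225 -0.3075] [ 0.0551  0.1297 -0.0034]
```

>>> {"op": "play_rows", "data": {
  "increments": [
    [-0.003, -0.025, -0.01, 0.002, 0.004, 0],
    [-0.009, -0.07, -0.03, 0.005, 0.012, 0],
    [-0.017, -0.125, -0.053, 0.009, 0.022, -0.001],
    [-0.025, -0.185, -0.079, 0.014, 0.033, -0.001],
    [-0.033, -0.245, -0.104, 0.019, 0.044, -0.001]
  ]
}}

```text
t: 19.38
tcp_pos: [0.5532, 0.1922, 0.2096]
ee_rot: [[0.194, -0.221, 0.956], [0.075, 0.975, 0.211], [-0.978, 0.031, 0.205]]
ft_force: [0.2, -0.1, -2.4]
width: 0.0149
```

```bash
python3 - <<'E'
from tgt import *
F=np.diag([1,-1,-1]); go([.5337,-.067,.19],Rl(0,27.8-47)@F)
E
```

```text
tcp [0.5532 0.1922 0.2096] q [ 41.2884  21.2252 -77.2293  99.3611  25.5493  65.3962  61.0362] w 0.014857399657767043 F [ 0.2161 -0.0787 -2.4244]
mm [  -3.9855 -248.9404  -77.1856] deg [13.0322 30.7151 -0.9375]
shares [-0.008  -0.4979 -0.1544] [ 0.0362  0.0853 -0.0026]
```

>>> {"op": "play_rows", "data": {
  "increments": [
    [-0.001, -0.05, -0.015, 0.004, 0.009, 0],
    [-0.002, -0.1, -0.031, 0.007, 0.017, -0.001],
    [-0.002, -0.15, -0.046, 0.011, 0.026, -0.001],
    [-0.003, -0.2, -0.062, 0.015, 0.034, -0.001],
    [-0.004, -0.25, -0.077, 0.018, 0.043, -0.001]
  ]
}}

```text
t: 19.8
tcp_pos: [0.5436, 0.0607, 0.2005]
ee_rot: [[-0.072, -0.109, 0.991], [0.025, 0.994, 0.111], [-0.997, 0.033, -0.069]]
ft_force: [0.3, -0.8, -0.8]
width: 0.0147
```

```bash
python3 - <<'E'
from tgt import *
F=np.diag([1,-1,-1]); go([.5337,-.067,.19],Rl(0,27.8-47)@F)
E
```

```text
tcp [0.5436 0.0607 0.2005] q [ 43.9355  28.8072 -70.5479  91.2338  24.2056  82.5774  67.3663] w 0.014661833024573332 F [ 0.2854 -0.8423 -0.816 ]
mm [   8.0371 -126.1507  -23.2555] deg [ 6.5051 15.135  -0.5834]
shares [ 0.0161 -0.2523 -0.0465] [ 0.0181  0.042  -0.0016]
```

>>> {"op": "play_rows", "data": {
  "increments": [
    [0.003, -0.05, -0.009, 0.004, 0.009, 0],
    [0.007, -0.105, -0.02, 0.008, 0.018, -0.001],
    [0.011, -0.165, -0.031, 0.012, 0.027, -0.001],
    [0.014, -0.22, -0.04, 0.016, 0.036, -0.001],
    [0.016, -0.252, -0.046, 0.018, 0.042, -0.002]
  ]
}}

```text
t: 20.22
tcp_pos: [0.5342, -0.071, 0.1898]
ee_rot: [[-0.331, 0.005, 0.943], [-0.001, 1.0, -0.006], [-0.943, -0.003, -0.331]]
ft_force: [-0.7, -1.0, -1.4]
width: 0.0148
```

>>> {"op": "play_rows", "data": {
  "increments": [
    [0, 0, 0, 0, 0, 0],
    [0, 0, 0, 0, 0, 0],
    [0, 0, 0, 0, 0, 0],
    [0, 0, 0, 0, 0, 0],
    [0, 0, 0, 0, 0, 0]
  ]
}}

```text
t: 20.63
tcp_pos: [0.5342, -0.0698, 0.1905]
ee_rot: [[-0.33, 0.003, 0.944], [-0.002, 1.0, -0.004], [-0.944, -0.003, -0.33]]
ft_force: [-0.0, 0.1, -1.7]
width: 0.0147
```

```bash
python3 - <<'E'
from tgt import *
F=np.diag([1,-1,-1]); go([.5337,-.067,.12],Rl(0,27.8-47)@F)
for n in ["scene","top"]: cv2.imwrite(f"pics/{n}16.png",arm.read_camera(n))
s=cv2.imread("pics/scene16.png"); t=cv2.imread("pics/top16.png")
a=cv2.resize(s[130:330,220:420],(400,400)); b=cv2.resize(t[150:350,270:470],(400,400)); cv2.imwrite("pics/c16.png",np.hstack([a,b]))
S=arm.get_calibration("scene");T=arm.get_calibration("top")
for P in ([.608,-.067,.19],[.608,-.067,.023]): print(proj(S,P),proj(T,P))
E
```

```text
tcp [ 0.5342 -0.0698  0.1905] q [ 42.7442  37.7826 -61.4039  80.2682  27.0124  99.384   71.364 ] w 0.014738417951116575 F [-0.0342  0.0704 -1.6643]
mm [66.6865  2.9611 22.7937] deg [-0.2051 -0.0688  0.0892]
shares [0.1334 0.0059 0.0456] [-0.0006 -0.0002  0.0002]
[302.3172 199.5767] [365.3414 229.3451]
[304.8205 252.7281] [359.4903 239.9928]
```

View pics/c16.png

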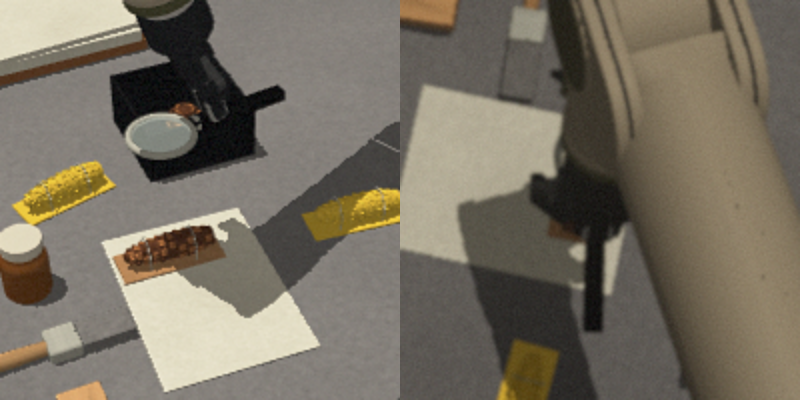

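>>> {"op": "play_rows", "data": {
  "increments": [
    [0.02, 0.003, 0.007, 0, 0, 0],
    [0.055, 0.006, 0.019, 0, 0, 0],
    [0.095, 0.006, 0.032, 0, 0, 0],
    [0.135, 0.006, 0.046, 0, 0, 0],
    [0.162, 0.006, 0.055, 0, 0, 0]
  ]
}}

```text
t: 21.15
tcp_pos: [0.5325, -0.0673, 0.1023]
ee_rot: [[-0.332, 0.003, 0.943], [-0.002, 1.0, -0.004], [-0.943, -0.003, -0.332]]
ft_force: [0.4, -0.3, -1.3]
width: 0.0144
```

>>> {"op": "play_rows", "data": {
  "increments": [
    [0, 0, 0, 0, 0, 0],
    [0, 0, 0, 0, 0, 0],
    [0, 0, 0, 0, 0, 0],
    [0, 0, 0, 0, 0, 0],
    [0, 0, 0, 0, 0, 0]
  ]
}}

```text
t: 21.57
tcp_pos: [0.5331, -0.0673, 0.1033]
ee_rot: [[-0.33, 0.003, 0.944], [-0.002, 1.0, -0.004], [-0.944, -0.003, -0.33]]
ft_force: [0.2, -0.2, -1.5]
width: 0.0143
```

```bash
python3 - <<'E'
from tgt import *
F=np.diag([1,-1,-1]); go([.5337,-.067,.105],Rl(0,27.8-47)@F)
for n in ["scene","wrist","top"]: cv2.imwrite(f"pics/{n}17.png",arm.read_camera(n))
s=cv2.imread("pics/scene17.png"); cv2.imwrite("pics/c17.png",cv2.resize(s[150:310,240:400],(600,600),interpolation=2))
S=arm.get_calibration("scene");W=arm.get_calibration("wrist")
for P in ([.608,-.067,.109],[.608,-.067,.023]): print(proj(S,P),proj(W,P))
E
```

```text
tcp [ 0.5331 -0.0673  0.1033] q [ 41.9827  42.1479 -59.0909  85.5989  30.1587  91.4316  69.435 ] w 0.014325365220526139 F [ 0.2294 -0.2165 -1.5095]
mm [-1.783   0.2693  0.0199] deg [-0.2296 -0.0949  0.1098]
shares [-0.0036  0.0005  0.    ] [-0.0006 -0.0003  0.0003]
[303.5902 226.6231] [317.4942 450.4557]
[304.8205 252.7281] [317.9585 382.1521]
```

View pics/c17.png

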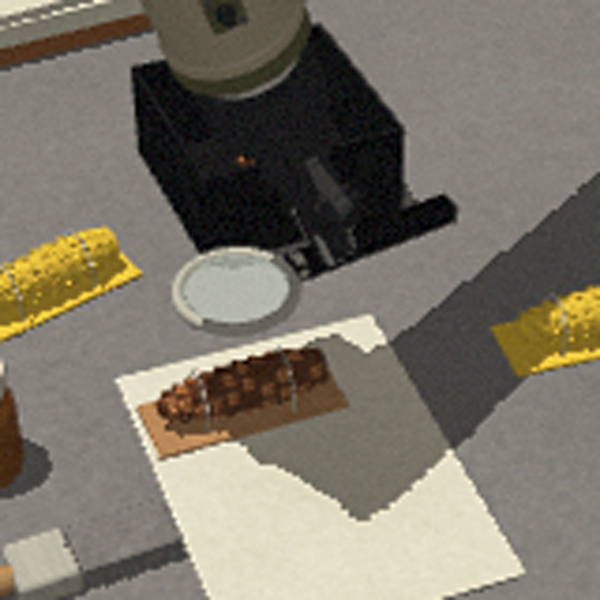

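View pics/wrist17.png

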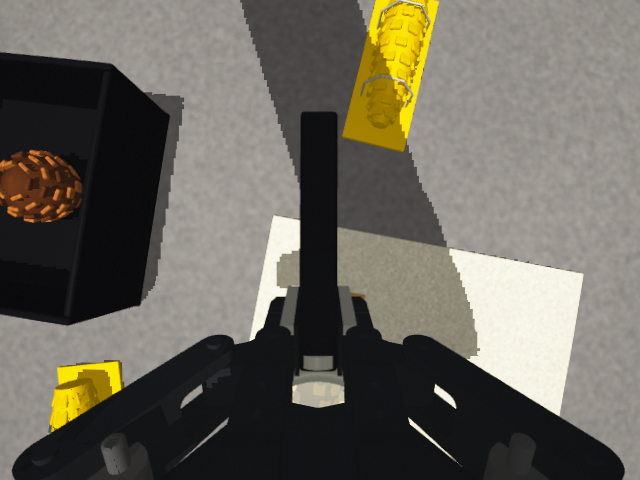

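View pics/top17.png

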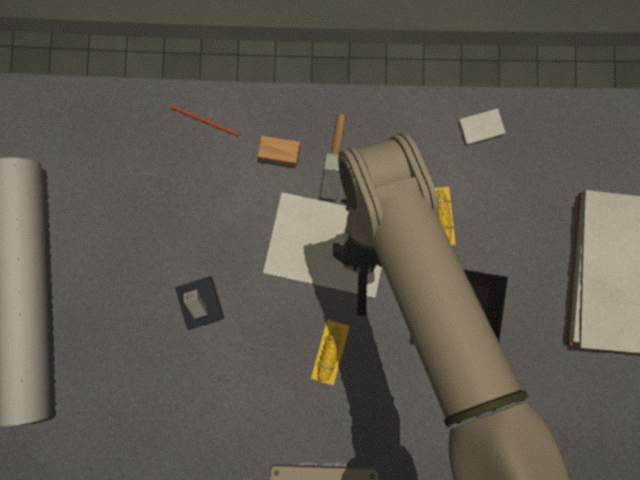

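```bash
python3 - <<'E'
from tgt import *
W=arm.get_calibration("wrist");S=arm.get_calibration("scene")
s=(240+452/3.75,150+205/3.75)
print("tail tri",tri((W,319,114),(S,*s)), "tail on z=.107",onz(W,319,114,.107))
print("ring on .107 scene",onz(S,302.9,227.4,.107))
o=arm.get_obs(); print(o["t"],np.abs(o["dq"]).max(),o["width"])
E
```

```text
tail tri (array([ 0.4438, -0.0658,  0.1095]), [np.float64(0.0004495342478523694), np.float64(0.00044953424785247224)]) tail on z=.107 [ 0.4422 -0.0657  0.107 ]
ring on .107 scene [ 0.6097 -0.0675  0.107 ]
21.7167 0.20591783777888606 0.014683740159313514
```

```bash
python3 - <<'E'
from bench import arm
print(arm.close_job())
E
```

```text
the job is handed in; nothing more can be done
None
```

I finished both parts and handed the job in at about 21.7 s of the 61 s allowed. The hand-in gives no verdict.

- **Squat cone:** I gripped the cone, lowered it into the black reject box and let it go. It stood upright near the middle in the wrist view after the release and was still inside the box in the last wrist picture.
- **Hand lens:** I drew the lens about 95 mm up the slope, and the whole handle showed clear of the socket. It is now held level over the long cone.
- **Last checks:**
  - The ring seen from the scene camera, cast onto z = 0.107 m, lies at (0.610, -0.068). The handle's end, from two views, plus 165 mm of handle gives (0.609, -0.066).
  - The cone's middle was measured at (0.608, -0.067), so the glass is centred within about 3 mm. It is roughly 104 mm above the sheet.
  - The ring's ellipse and the height of the handle's end put the glass level within a few degrees.
  - The arm is at rest and the grip is holding. The wrist force is about 1.5 N, consistent with the weight of the lens.
- **Bystanders:** The wood block, the brush and the lens stand look unmoved in the last top view. The jar is hidden there by the arm, but shows at its place in the scene view.

**Disagreements:**
- The camera views differed by up to about 5 mm in y at the start, so I averaged them and refined with close wrist pictures.
- The gripper read 43 mm on the 51 mm cone and 15 mm on the 18 mm handle, yet both grips held.
- My first approach to the lens ran joint 3 to within 1 degree of its limit. I backed out, turned the tool half round and gripped the handle at a shallower tilt, which took about 3 s more.

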